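# Load the hearth of the top-hat test kiln

## Task

Load the little kiln hearth for firing: set the square coaster in the middle of the white hearth shelf and stand one of the two tall hollow props on the bare square patch at each end of that shelf, then lay the loose narrow kiln shelf across the tops of both props, centred and lined up with the hearth, and last put the round coaster in the middle of the narrow shelf. The coasters are unfired and brittle, so lower them into place and never drop them. Leave the crackle bowl, the glass lump, the sgraffito tool and the short prop where they are.

Things in the scene. Friction and masses are not known exactly. Their poses are not given: they have to be found in the camera images.
- hearth: Kiln hearth, fixed: dark steel plate 180 x 290 x 6 mm, cream brick slab 122 x 242 mm (6 to 31 mm high), on it the hearth shelf 108 x 224 mm, flat top 43 mm above the bench, long along y. Origin: centre of the underside, z up. Shelf top painted white but for two bare tan 40 mm square patches for the props, centred at x = 0, y = +70 and -70 mm; middle at x = y = 0. May be left or right of the robot.
- prop_a: Tall kiln prop: cream hollow square column 36 x 36 mm, 50 mm high, 14 mm square hole from top to bottom, about 100 g. Stands upright on the bench between hearth and ware board, in a row with prop_b, the short prop and the glass lump, in any sequence. Origin: centre of the underside; x and y square to its sides, z up. Identical to prop_b: either may go to either end.
- prop_b: Second tall kiln prop, identical to prop_a (36 x 36 x 50 mm high). Origin: centre of the underside, z up.
- square_coaster: Square unfired grey stoneware coaster, 62 x 62 x 10 mm, with a lip 5 mm wide and 3 mm high round its top; about 65 g. Lies lip up on the ware board (plywood, 180 x 270 x 12 mm, fixed on the bench; top 12 mm above the bench). Origin: centre of the underside; x and y square to its sides. Some 25 mm clear of the narrow shelf, 50 mm of the round coaster.
- narrow_shelf: Loose narrow kiln shelf: flat tan slab 64 mm (its x) x 190 mm (its y) x 12 mm thick, about 280 g. Lies flat on the ware board, the two coasters beside it on its +x side, 25 mm or so away. Origin: centre of the underside, z up. Laid across the props its underside is 93 mm above the bench, its top 105 mm.
- round_coaster: Round unfired stoneware coaster, grey clay, 64 mm across, 10 mm thick, with a shallow dished top; about 55 g. Lies dish up on the ware board beside the square coaster (the two may be swapped). Origin: centre of the underside.
- prop_short: Short kiln prop, same 36 x 36 mm hollow square section but only 25 mm high; not used, leave it. Stands in the row with the tall props. Origin: centre of the underside.
- glass_lump: Lump of green glass cullet about 45 mm across and 34 mm high; not used, leave it. Lies in the row with the props. Origin: centre of the underside.
- raku_bowl: White crackle-glazed raku bowl, 120 mm across the rim, 58 mm high; leave it. Stands beyond the work, on the far side of the bench. Origin: centre of the underside.
- sgraffito_tool: Sgraffito tool with a dark wooden handle and a wire loop, 160 mm long (along its x), 10 mm thick; leave it. Lies on the far side of the bench. Origin: underside, about mid-length.
Mind the look-alikes: they are no part of the job. Leave any blue, orange or yellow look-alike of the square_coaster alone.

How it is judged:
By the outcome, as a careful person would: the job done as asked, in the order asked, and still so for the second after the job is handed in, with the robot touching nothing.
It also fails if it takes over 144 s, if anything falls off the work surface, if the arm or the gripper's body presses on something with over 40 N, if the wrist force passes 120 N, or if a joint passes its speed limit or range.

## Robot

A 7-joint arm with a two-finger parallel gripper is mounted at the origin on the work surface. World frame = base frame: x ahead of the robot, y to its left, z up, the work surface at z = 0. Lengths are in mm, angles in rad, forces in N, time in s.
With the tool pointing down it reaches from about 425 to 800 mm from the base axis. Payload 8.3 kg.
Tool frame: the origin (TCP) lies on the centre line of the jaws, within the pads' length; the fingertips stand 17 mm ahead of it and the grasp point (between the pads) lies 2 mm behind it (env.tip_extent is the distance from the TCP to the fingertips, in mm); z points along the fingers, y is the line along which they close (so a half turn about z gives the same grasp; the last joint's range is limited). The gripper opens to 85 mm and grips with 20 to 120 N. Pads are 22 mm wide; open, the fingers measure 114 mm over their backs; the gripper's body (76 mm by 85 mm) begins 54 mm behind the grasp point. The pads swing forward as they close: fully open they stand 13 mm farther back than shut.
Start: joints at [-1.372, 0.383, 0.016, 1.37, -0.006, 1.388, -0.046], TCP at [161.711, 603.7, 248.279] pointing down, gripper open.
Joint ranges: [-2.95, 2.95], [-0.25, 2.06], [-1.52, 1.56], [0.18, 2.33], [-1.44, 4.58], [0.02, 2.06], [-3.01, 3.01]. Speed limits (rad/s): [2.39, 2.39, 3.01, 3.01, 3.14, 3.14, 3.14].

## Interface

Orientations are given as a unit quaternion [x, y, z, w].
In Python, from bench import env, optics, ticket gives the robot as it stands.
- The arm moves only by the tool jog_arm, never from a script. Its argument "plan" is a list of rows, each an object with "jaw": the opening in per cent of the stroke, from 0 (shut) to 100 (fully open); "slide": the shift along the tool's x, y, z in m, a list of three; "roll": the turn about the tool's z in rad. A call has 1 to 12 rows; each row is the pose to reach, as a shift and turn from the pose commanded when the call began, along the tool's axes at that moment; what a row does not reach only later rows make up. A row lasts 1/8 s, in which the tool goes at most 62.5 mm and 10.7 degrees, less where a joint would pass 70% of its speed; a pose out of reach is approached as far as the arm can. A call with a gripper value outside its range is refused whole. The fingers move at their own pace and stop on an object; "force" is the grip in N (left out, the last holds). Time passes only in rows, so rows that repeat a pose let the fingers close. It gives the time, the measured TCP pose, the force, the opening and the grip force at its end, in the units of the state.
- env.get_obs(): the state, without advancing time (a new reading comes with each control period).
- optics.capture(name): name is "scene" or "top" or "wrist"; returns a dict with "img" (480x640x3 uint8, red, green, blue), "intrinsics" (3x3 intrinsics, pixels), "rvec" (rotation vector, rad) and "tvec" (3), from world to camera coordinates, as OpenCV has them. Camera axes: x right, y down, z forward; pixel columns grow to the right and rows downward; lengths in mm; the calibration is good to about 2 mm. The wrist camera is an equidistant fisheye: a pixel r from the principal point sees the ray r / f radians off the axis. A picture is of the moment at which its call begins. There is no depth.
- ticket.finish_job(): hands the job in; it is judged then, once.
Trained networks look in a picture, given as the dict that the camera call returned (one of the last four; its "shot" number tells which), for a name from the list of things; names that differ only in an ending like _2 or _b are one class to them, and where a whole thing is asked for, a point or a joint stands for the part that bears it (a point fixed in the world has none). Each returns a list of dicts, best first, with "p" (0 to 1); they miss things now and then, are a little off and sometimes report something else, mostly with a low value. They report only what shows in the picture. A call takes as long as a camera call. They do not tell look-alikes from the thing itself.
- optics.look_for(picture, target): "location" ([x, y, z] in mm, in world coordinates, good to about 4 mm: the middle of the surface that is visible of it).
- optics.mark_of(picture, target): "location" ([x, y, z] in mm, in world coordinates, good to about 4 mm: a listed point, or the origin of a listed thing).
The state is a dict: "time_s": time; "q": joint angles; "joint_vel": joint speeds; "tau": joint torques, N m; "tool_pos": TCP position; "tcp_rot": TCP orientation; "wrist_force": force on the tool from outside, world axes, zero at the start; "ft_torque": the same for the moment, N m; "finger_gap": finger opening in mm; "finger_force": force on a finger pad.
Only numpy, scipy, OpenCV 4.12 (cv2) and the standard library are available. Lean on these libraries where they do the work, as an engineer would, in place of code of your own. Each camera call takes 0.05 s, during which the arm holds its last target. There are 200 camera calls.

## Working session

There is one attempt and no reset: what is moved stays moved. The work goes in short steps, Python scripts to look and compute and a tool call to move; the robot and the scene stay as the last step left them, time stands still between calls to the robot, and variables do not carry over. Pictures are saved under pics/ and viewed, at most 14 in all, crops included, and the job is handed in when it is done.

Besides the shell and the picture viewer there is one more tool, called by a JSON object that holds its "method" and its "body", one argument or row to a line. jog_arm: Moves the arm, as the interface text tells. Its arguments: {"type":"object","properties":{"plan":{"type":"array","items":{"type":"object","properties":{"jaw":{"type":"number"},"slide":{"type":"array","items":{"type":"number"}},"roll":{"type":"number"}}}},"force":{"type":"number"}},"required":["plan"]}

```bash
ls; mkdir -p pics; cat > h.py <<'E'
import numpy as np, cv2
from bench import env, optics, ticket
def snap(n,fn=None):
    c=optics.capture(n)
    if fn: cv2.imwrite('pics/'+fn,c['img'][:,:,::-1])
    return c
def rays(c,px):
    K=np.array(c['intrinsics'],float);R=cv2.Rodrigues(np.array(c['rvec'],float))[0];t=np.array(c['tvec'],float).ravel()
    return K,R,t,-R.T@t
def back(c,px,z):
    K,R,t,o=rays(c,px);px=np.atleast_2d(np.array(px,float))
    d=np.c_[(px-[K[0,2],K[1,2]])/[K[0,0],K[1,1]],np.ones(len(px))]@R
    return o+d*((z-o[2])/d[:,2])[:,None]
def proj(c,P):
    K,R,t,o=rays(c,P)
    return cv2.projectPoints(np.atleast_2d(np.array(P,float)),np.array(c['rvec'],float),np.array(c['tvec'],float),K,None)[0][:,0]
E
python3 - <<'E'
from h import *
o=env.get_obs();print({k:np.round(o[k],3).tolist() for k in('time_s','q','tool_pos','tcp_rot','finger_gap','wrist_force')})
for n in('scene','top'):
    c=snap(n,n+'0.png');print(n,np.round(c['intrinsics'],1).tolist(),np.round(rays(c,0)[3]))
    for t in['hearth','prop_a','square_coaster','narrow_shelf','round_coaster','prop_short','glass_lump','raku_bowl','sgraffito_tool']:
        for f in(optics.mark_of,):
            print(t,[(np.round(d['location']).tolist(),round(d['p'],2),proj(c,d['location'])[0].round().tolist()) for d in f(c,t)[:4]])
E
```

```text
pics
{'time_s': 0.0, 'q': [-1.372, 0.384, 0.016, 1.371, -0.006, 1.388, -0.046], 'tool_pos': [161.613, 603.253, 247.259], 'tcp_rot': [0.13, 0.991, -0.001, -0.0], 'finger_gap': 85.399, 'wrist_force': [-0.27, 0.648, -0.833]}
scene [[570.5, 0.0, 319.2], [0.0, 570.5, 240.9], [0.0, 0.0, 1.0]] [1260. -743.  715.]
hearth [([572.0, 266.0, 0.0], 0.71, [397.0, 182.0])]
prop_a [([526.0, 2.0, 3.0], 0.59, [308.0, 219.0]), ([718.0, -9.0, -4.0], 0.57, [373.0, 260.0])]
square_coaster [([534.0, -333.0, 12.0], 0.67, [186.0, 291.0]), ([645.0, -468.0, 6.0], 0.58, [159.0, 366.0]), ([494.0, -479.0, 3.0], 0.57, [105.0, 326.0]), ([674.0, -313.0, 1.0], 0.55, [244.0, 327.0])]
narrow_shelf [([447.0, -246.0, 8.0], 0.89, [196.0, 252.0])]
round_coaster [([550.0, -190.0, 15.0], 0.79, [249.0, 258.0])]
prop_short [([622.0, -1.0, -1.0], 0.84, [340.0, 238.0])]
glass_lump [([440.0, -9.0, -1.0], 0.61, [278.0, 208.0]), ([535.0, -334.0, 11.0], 0.41, [186.0, 292.0]), ([524.0, 1.0, 3.0], 0.38, [308.0, 219.0])]
raku_bowl [([803.0, -116.0, 1.0], 0.96, [372.0, 304.0]), ([438.0, -6.0, 0.0], 0.64, [278.0, 206.0])]
sgraffito_tool 
[... 224 characters left out ...]
0, 285.0]), ([711.0, -11.0, -0.0], 0.69, [306.0, 214.0])]
square_coaster [([673.0, -312.0, -0.0], 0.97, [426.0, 237.0]), ([491.0, -479.0, 1.0], 0.92, [494.0, 316.0]), ([641.0, -470.0, 3.0], 0.6, [490.0, 255.0])]
narrow_shelf [([440.0, -246.0, 12.0], 0.96, [396.0, 330.0])]
round_coaster [([550.0, -186.0, 8.0], 0.62, [373.0, 282.0]), ([800.0, -111.0, 0.0], 0.26, [348.0, 183.0])]
prop_short [([627.0, 2.0, -1.0], 0.8, [298.0, 246.0])]
glass_lump [([442.0, -9.0, 2.0], 0.62, [296.0, 322.0]), ([549.0, -187.0, 10.0], 0.61, [373.0, 283.0]), ([625.0, 2.0, 3.0], 0.52, [298.0, 246.0])]
raku_bowl [([798.0, -114.0, -1.0], 0.97, [349.0, 184.0])]
sgraffito_tool [([786.0, 109.0, -1.0], 0.51, [262.0, 182.0])]
```

View pics/top0.png

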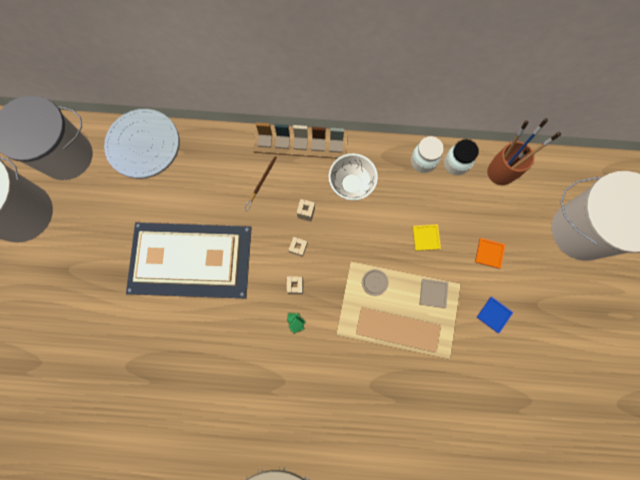

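View pics/scene0.png

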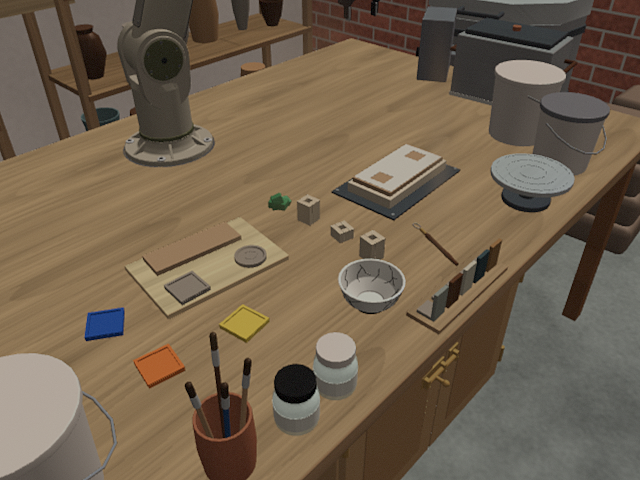

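Candidates for the square coaster in the top view: grey at (433,293) on the plywood, yellow (427,237), orange (490,252) and blue (494,315). The grey one on the board is the right one. Tall props are at (306,209) and (295,285), the short prop at (298,246), and the hearth at (190,259). Next I'll measure the poses and check a close crop.

```bash
cat >> h.py <<'E'
def seg(c,p,z,tol=14,r=60,k=4):
    "flood region around pixel p; returns world centre, yaw of long side(deg), sizes, contour px"
    im=c['img'];x0,y0=int(p[0])-r,int(p[1])-r
    x0=max(x0,0);y0=max(y0,0)
    crop=cv2.resize(im[y0:y0+2*r,x0:x0+2*r],None,fx=k,fy=k,interpolation=cv2.INTER_CUBIC)
    lab=cv2.cvtColor(crop,cv2.COLOR_RGB2LAB).astype(int)
    s=(int((p[0]-x0+.5)*k),int((p[1]-y0+.5)*k))
    ref=np.median(lab[s[1]-6:s[1]+7,s[0]-6:s[0]+7].reshape(-1,3),0)
    m=(np.abs(lab-ref)*[.6,1,1]).max(2)<tol
    m=cv2.morphologyEx(m.astype(np.uint8),cv2.MORPH_OPEN,np.ones((5,5)))
    n,l=cv2.connectedComponents(m);m=(l==l[s[1],s[0]]).astype(np.uint8)
    ct=max(cv2.findContours(m,0,cv2.CHAIN_APPROX_NONE)[0],key=cv2.contourArea)[:,0]
    px=(ct+.5)/k-.5+[x0,y0]
    W=back(c,px,z)[:,:2].astype(np.float32)
    (a,b),(w,h),an=cv2.minAreaRect(W)
    if w<h: an+=90;w,h=h,w
    return np.round([a,b,w,h,(an+90)%180-90],1)
E
python3 - <<'E'
from h import *
print('tip',env.tip_extent)
c=snap('top')
for n,p,z,r in[('sq',(433,293),22,30),('round',(375,283),20,30),('shelf',(398,329),24,60),('white',(184,258),43,70),('pA',(155,256),43,20),('pB',(214,258),43,20),('sqlip',(433,293),22,30)]:
    for tol in(10,16,24): print(n,tol,seg(c,p,z,tol,r).tolist())
s=snap('scene')
A=cv2.resize(c['img'][255:360,330:465],None,fx=4,fy=4,interpolation=cv2.INTER_CUBIC)
cv2.imwrite('pics/crop.png',A[:,:,::-1])
B=cv2.resize(c['img'][195:340,270:330],None,fx=4,fy=4,interpolation=cv2.INTER_CUBIC)
B=np.hstack([B,cv2.resize(c['img'][215:305,120:260],None,fx=4,fy=4)[:360].copy() if 0 else np.vstack([cv2.resize(c['img'][215:305,120:258],None,fx=4,fy=4),np.zeros((220,552,3),np.uint8)])])
cv2.imwrite('pics/crop2.png',B[:,:,::-1])
E
```

```text
tip 17.0
sq 10 [533.4, -329.0, 63.8, 63.1, 86.5]
sq 16 [533.8, -328.9, 66.6, 66.5, 87.2]
sq 24 [535.3, -327.7, 149.4, 141.7, -85.7]
round 10 [549.2, -192.6, 62.4, 54.4, 3.2]
round 16 [549.0, -188.9, 64.0, 63.5, -85.7]
round 24 [544.3, -204.9, 99.8, 66.7, 73.8]
shelf 10 [436.8, -247.5, 277.7, 107.4, -89.7]
shelf 16 [406.5, -250.0, 280.8, 195.1, -87.1]
shelf 24 [448.3, -250.7, 288.7, 274.0, -85.7]
white 10 [573.3, 265.1, 213.9, 104.6, -87.7]
white 16 [574.6, 265.2, 215.5, 108.3, -87.7]
white 24 [570.2, 261.0, 236.8, 118.7, -87.7]
pA 10 [569.9, 334.8, 38.2, 37.1, -87.7]
pA 16 [569.9, 334.8, 39.7, 39.4, -87.2]
pA 24 [570.1, 334.8, 42.1, 41.9, -87.0]
pB 10 [575.5, 195.2, 38.0, 37.0, -87.4]
pB 16 [575.7, 195.2, 39.3, 38.8, -87.2]
pB 24 [575.5, 195.3, 41.2, 40.6, -87.4]
sqlip 10 [533.4, -329.0, 63.8, 63.1, 86.5]
sqlip 16 [533.8, -328.9, 66.6, 66.5, 87.2]
sqlip 24 [535.3, -327.7, 149.4, 141.7, -85.7]
```

View pics/crop.png

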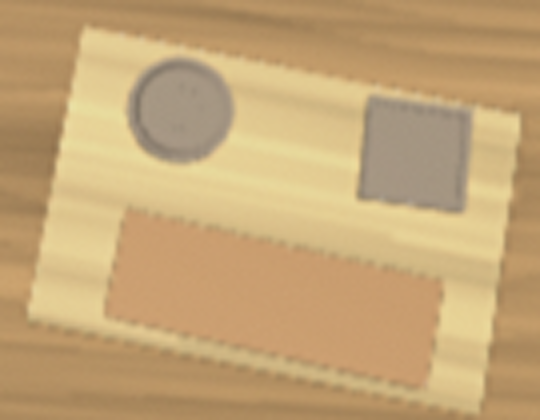

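View pics/crop2.png

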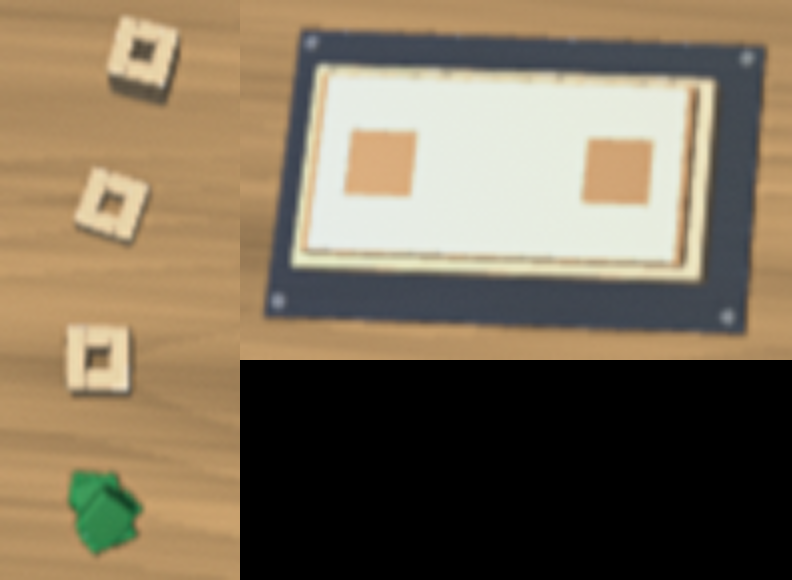

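The crops confirm the grey square coaster (top view about 433,293), the round coaster (375,282), the tan narrow shelf (399,329) and the two tan patches (155,256) and (214,258). I'll start moving and pass over the hearth for a closer look.

```bash
cat >> h.py <<'E'
from scipy.spatial.transform import Rotation as Ro
def go(x,y,z,yaw,n=None):
    "slide (m) and roll to bring TCP to x,y,z with tool-y at world yaw deg (mod 180 unless n)"
    o=env.get_obs();R=Ro.from_quat(o['tcp_rot']).as_matrix()
    cur=np.degrees(np.arctan2(R[1,1],R[0,1]));d=(yaw-cur+90)%180-90
    if n: d=(yaw-cur+180)%360-180
    D=np.array([x,y,z])-o['tool_pos']
    print('t',round(o['time_s'],2),'pos',np.round(o['tool_pos'],1),'yaw',round(cur,1),'tilt',np.round(R[:2,2],3),'q7',round(o['q'][6],2),'gap',round(float(o['finger_gap']),1),'F',np.round(o['wrist_force'],1))
    print(' slide',np.round(R.T@D/1000,4).tolist(),'roll',round(-np.radians(d),3),'dist',round(np.linalg.norm(D)))
def st(): go(*env.get_obs()['tool_pos'],0)
def wproj(c,P):
    K,R,t,_=rays(c,0);q=np.atleast_2d(P)@R.T+t
    th=np.arctan2(np.hypot(q[:,0],q[:,1]),q[:,2]);ph=np.arctan2(q[:,1],q[:,0])
    return np.c_[K[0,2]+K[0,0]*th*np.cos(ph),K[1,2]+K[1,1]*th*np.sin(ph)]
def wback(c,px,z):
    K,R,t,o=rays(c,0);u=(np.atleast_2d(np.array(px,float))-[K[0,2],K[1,2]])/[K[0,0],K[1,1]]
    th=np.hypot(*u.T);d=np.c_[u*(np.sin(th)/np.maximum(th,1e-9))[:,None],np.cos(th)]@R
    return o+d*((z-o[2])/d[:,2])[:,None]
E
python3 - <<'E'
from h import *
go(573,265,250,92.3)
E
```

```text
t 1.1 pos [161.7 603.7 248.3] yaw 75.0 tilt [-0. -0.] q7 -0.05 gap 85.4 F [-0.2 -0.8  0.2]
 slide [-0.4849, -0.2207, -0.0017] roll -0.302 dist 533
```

{"method": "jog_arm", "body": {
  "plan": [
    {"slide": [-0.485,-0.221,0],"roll": -0.302,"jaw": 100},
    {"slide": [-0.485,-0.221,0],"roll": -0.302,"jaw": 100},
    {"slide": [-0.485,-0.221,0],"roll": -0.302,"jaw": 100},
    {"slide": [-0.485,-0.221,0],"roll": -0.302,"jaw": 100},
    {"slide": [-0.485,-0.221,0],"roll": -0.302,"jaw": 100},
    {"slide": [-0.485,-0.221,0],"roll": -0.302,"jaw": 100},
    {"slide": [-0.485,-0.221,0],"roll": -0.302,"jaw": 100},
    {"slide": [-0.485,-0.221,0],"roll": -0.302,"jaw": 100},
    {"slide": [-0.485,-0.221,0],"roll": -0.302,"jaw": 100},
    {"slide": [-0.485,-0.221,0],"roll": -0.302,"jaw": 100},
    {"slide": [-0.485,-0.221,0],"roll": -0.302,"jaw": 100},
    {"slide": [-0.485,-0.221,0],"roll": -0.302,"jaw": 100}
  ]
}}

```text
time_s: 2.6
tool_pos: [572.0, 266.4, 248.4]
tcp_rot: [-0.021, 1.0, 0.0, -0.0]
wrist_force: [-0.3, 0.3, 0.5]
finger_gap: 85.3
finger_force: 0.0
```

```bash
python3 - <<'E'
from h import *
c=snap('wrist','w1.png');print(np.round(c['intrinsics'],1).tolist(),rays(c,0)[3].round(1))
for p in[(569.9,334.8,43),(575.6,195.2,43),(573,265,43)]: print(wproj(c,p).round(1))
go(520,-260,250,84)
E
```

```text
[[371.6, 0.0, 326.5], [0.0, 371.6, 233.5], [0.0, 0.0, 1.0]] [493.6 262.7 373.1]
[[400.2 205.4]]
[[249.2 205.2]]
[[324.6 205.2]]
t 2.65 pos [572.1 266.2 248.4] yaw 92.4 tilt [-0.     0.001] q7 1.2 gap 85.5 F [ 0.1 -0.3 -0.5]
 slide [0.0745, -0.5235, -0.0019] roll 0.147 dist 529
```

View pics/w1.png

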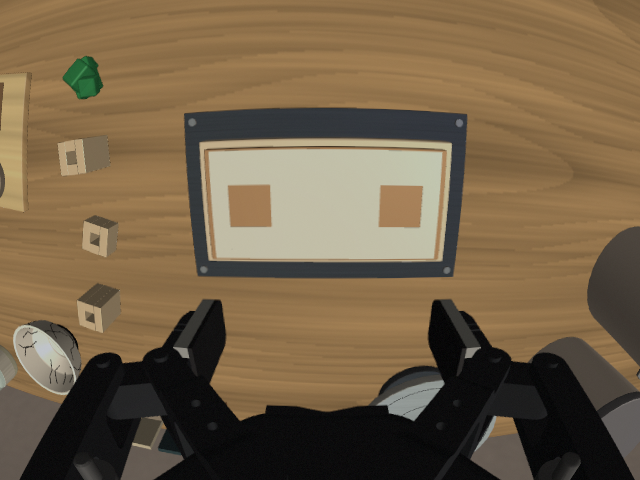

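The wrist view shows the patches at about (250,206) and (400,206), where the top-view estimate put them to within 1 px. The hearth pose holds. Next, the ware board.

{"method": "jog_arm", "body": {
  "plan": [
    {"slide": [0.0745,-0.5235,0],"roll": 0.147,"jaw": 100},
    {"slide": [0.0745,-0.5235,0],"roll": 0.147,"jaw": 100},
    {"slide": [0.0745,-0.5235,0],"roll": 0.147,"jaw": 100},
    {"slide": [0.0745,-0.5235,0],"roll": 0.147,"jaw": 100},
    {"slide": [0.0745,-0.5235,0],"roll": 0.147,"jaw": 100},
    {"slide": [0.0745,-0.5235,0],"roll": 0.147,"jaw": 100},
    {"slide": [0.0745,-0.5235,0],"roll": 0.147,"jaw": 100},
    {"slide": [0.0745,-0.5235,0],"roll": 0.147,"jaw": 100},
    {"slide": [0.0745,-0.5235,0],"roll": 0.147,"jaw": 100},
    {"slide": [0.0745,-0.5235,0],"roll": 0.147,"jaw": 100},
    {"slide": [0.0745,-0.5235,0],"roll": 0.147,"jaw": 100}
  ]
}}

```text
time_s: 4.03
tool_pos: [520.2, -259.6, 248.2]
tcp_rot: [0.052, 0.999, 0.0, 0.0]
wrist_force: [0.2, 1.0, -0.0]
finger_gap: 85.0
finger_force: 0.0
```

```bash
python3 - <<'E'
from h import *
c=snap('wrist');im=c['img']
for p in[(533.5,-329,22),(549,-189,20),(438,-246,24)]: print(wproj(c,p).round(1))
cv2.imwrite('pics/w2.png',cv2.resize(im[60:300,100:540],None,fx=1.8,fy=1.8,interpolation=cv2.INTER_CUBIC)[:,:,::-1])
st()
E
```

```text
[[257.8 219.6]]
[[399.3 219.8]]
[[331.4 112.3]]
t 4.08 pos [ 520.4 -259.2  248.2] yaw 84.1 tilt [0.    0.001] q7 2.01 gap 85.9 F [-0.2  0.5 -0.1]
 slide [0.0, 0.0, 0.0] roll 1.467 dist 0
```

View pics/w2.png

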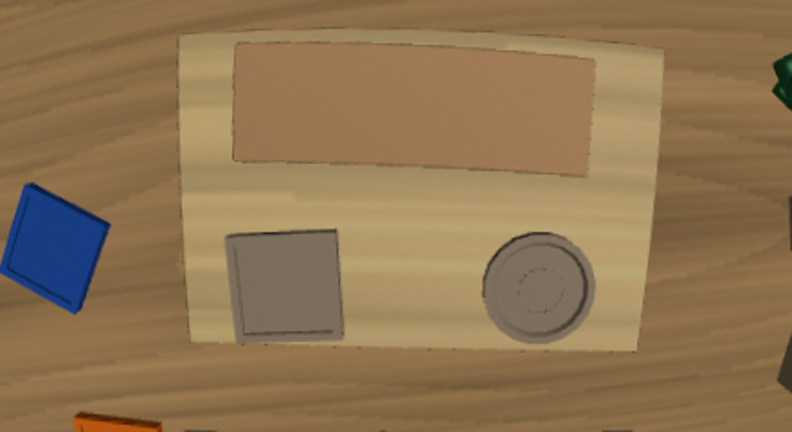

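The picture shows the square coaster with corners at crop (227,236), (337,230), (343,339), (238,342), the shelf at (236,42), (595,59), (587,176), (233,160), and the round coaster centred at (539,288). I'll convert these to positions.

```bash
cat > m.py <<'E'
from h import *
from scipy.ndimage import map_coordinates
c=snap('wrist')
f=lambda L,z:wback(c,(np.array(L,float)+.5)/1.8-.5+[100,60],z)[:,:2]
def refine(pts,it=1):
    g=cv2.cvtColor(c['img'],cv2.COLOR_RGB2GRAY)
    p=((np.array(pts,float)+.5)/1.8-.5+[100,60]).astype(np.float32).reshape(-1,1,2)
    return cv2.cornerSubPix(g,p,(4,4),(-1,-1),(3,50,.01))[:,0]
for n,L,z in[('sq',[(227,236),(337,230),(343,339),(238,342)],22),('shelf',[(236,42),(595,59),(587,176),(233,160)],24)]:
    for W in(f(L,z),wback(c,refine(L),z)[:,:2]):
        e=np.roll(W,-1,0)-W
        print(n,W.mean(0).round(1),'sides',np.hypot(*e.T).round(1),'ang',np.degrees(np.arctan2(e[:,1],e[:,0])).round(1))
W=f([(483,288),(595,288),(539,232),(539,343)],22);print('round',W[:2].mean(0),W[2:].mean(0),np.ptp(W,0))
E
python3 m.py
```

```text
sq [ 533.9 -328.2] sides [61.  62.  60.8 61.7] ang [ 86.3  -4.5 -94.  175.7]
sq [ 533.6 -329.3] sides [61.5 65.1 60.7 62. ] ang [ 86.1  -5.6 -96.7 175.1]
shelf [ 443.1 -248. ] sides [187.6  63.  188.5  63. ] ang [ 81.5  -8.1 -98.5 171.1]
shelf [ 443.7 -249.1] sides [189.3  63.9 188.8  61.4] ang [ 82.2  -8.1 -98.6 172.4]
round [ 548.49451771 -188.43154711] [ 548.96480708 -188.81511401] [63.9038157  63.32369561]
```

```bash
python3 - <<'E'
from h import *
c=snap('wrist','w3.png');o=env.get_obs();R=Ro.from_quat(o['tcp_rot']).as_matrix()
for d in(0,4,10,17):
    print(d,[wproj(c,o['tool_pos']+R@[11,s*42.6,d]).round(0).tolist() for s in(-1,1)])
go(534,-329,90,85.5)
E
```

```text
0 [[[217.0, 300.0]], [[435.0, 300.0]]]
4 [[[219.0, 295.0]], [[432.0, 295.0]]]
10 [[[223.0, 288.0]], [[429.0, 288.0]]]
17 [[[227.0, 281.0]], [[425.0, 281.0]]]
t 4.17 pos [ 520.4 -259.4  248.3] yaw 84.1 tilt [0.    0.001] q7 2.01 gap 85.1 F [-0.2 -0.6  0.5]
 slide [-0.0207, -0.068, 0.1583] roll -0.025 dist 173
```

{"method": "jog_arm", "body": {
  "plan": [
    {"slide": [-0.0207,-0.068,0.06],"roll": -0.025,"jaw": 78},
    {"slide": [-0.0207,-0.068,0.1],"roll": -0.025,"jaw": 78},
    {"slide": [-0.0207,-0.068,0.14],"roll": -0.025,"jaw": 78},
    {"slide": [-0.0207,-0.068,0.175],"roll": -0.025,"jaw": 78},
    {"slide": [-0.0207,-0.068,0.188],"roll": -0.025,"jaw": 78},
    {"slide": [-0.0207,-0.068,0.188],"roll": -0.025,"jaw": 78},
    {"slide": [-0.0207,-0.068,0.188],"roll": -0.025,"jaw": 78}
  ]
}}

```text
time_s: 5.05
tool_pos: [534.1, -331.5, 62.2]
tcp_rot: [0.041, 0.999, -0.001, 0.001]
wrist_force: [0.8, 0.1, -0.4]
finger_gap: 66.0
finger_force: 0.0
```

```bash
python3 - <<'E'
from h import *
c=snap('wrist');o=env.get_obs();R=Ro.from_quat(o['tcp_rot']).as_matrix()
im=c['img'].copy();g=o['finger_gap']
im=im[180:360,180:470];im=cv2.resize(im,None,fx=2.7,fy=2.7,interpolation=cv2.INTER_CUBIC)
for d,col in((4,(255,0,0)),(10,(0,255,0)),(17,(255,255,0))):
    for s in(-1,1):
        p=(wproj(c,o['tool_pos']+R@[11,s*g/2,d])[0]-[180,180]+.5)*2.7
        cv2.circle(im,tuple(int(v) for v in p),3,col,-1);print(d,p.round())
cv2.imwrite('pics/w4.png',im[:,:,::-1])
go(533.7,-328.8,26,85.5)
E
```

```text
4 [168. 314.]
4 [624. 314.]
10 [176. 296.]
10 [616. 296.]
17 [185. 276.]
17 [607. 276.]
t 5.1 pos [ 534.  -331.7   62.3] yaw 85.3 tilt [ 0.003 -0.001] q7 2.22 gap 66.7 F [ 0.4 -0.2 -0.1]
 slide [0.0007, 0.0029, 0.0363] roll -0.003 dist 36
```

View pics/w4.png

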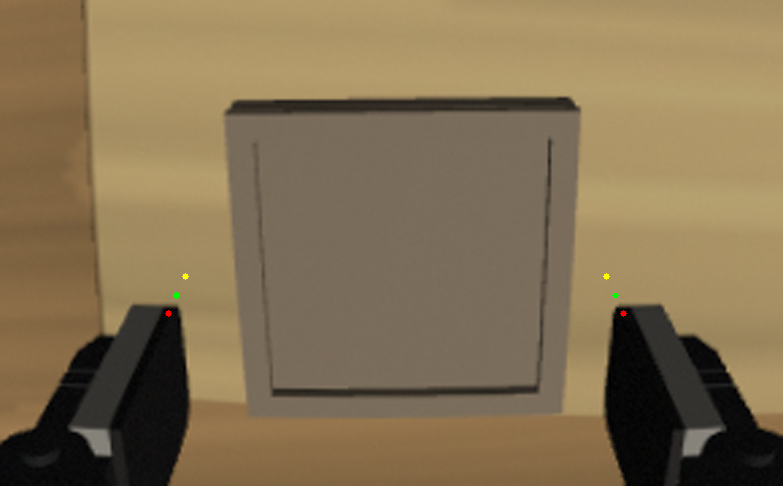

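The jaws are about 3 mm off centre and the tip extent at this opening is about 8–10 mm. I'll correct that, go down and close gently.

{"method": "jog_arm", "body": {
  "plan": [
    {"slide": [0,0.003,0.02],"jaw": 78},
    {"slide": [0,0.003,0.034],"jaw": 78},
    {"slide": [0,0.003,0.038],"jaw": 78},
    {"slide": [0,0.003,0.038],"jaw": 78},
    {"slide": [0,0.003,0.038],"jaw": 66},
    {"slide": [0,0.003,0.038],"jaw": 66},
    {"slide": [0,0.003,0.038],"jaw": 66},
    {"slide": [0,0.003,0.038],"jaw": 66}
  ],
  "force": 25
}}

```text
schema error: expected keys jaw, slide, roll
```

```bash
python3 - <<'E'
from h import *
st(); print(env.get_obs()['finger_force'])
E
```

```text
t 5.1 pos [ 534.  -331.7   62.3] yaw 85.3 tilt [ 0.003 -0.001] q7 2.22 gap 66.7 F [ 0.4 -0.2 -0.1]
 slide [0.0, 0.0, 0.0] roll 1.489 dist 0
0.0
```

{"method": "jog_arm", "body": {
  "plan": [
    {"slide": [0,0.003,0.02],"jaw": 78,"roll": 0},
    {"slide": [0,0.003,0.034],"jaw": 78,"roll": 0},
    {"slide": [0,0.003,0.038],"jaw": 78,"roll": 0},
    {"slide": [0,0.003,0.038],"jaw": 78,"roll": 0},
    {"slide": [0,0.003,0.038],"jaw": 66,"roll": 0},
    {"slide": [0,0.003,0.038],"jaw": 66,"roll": 0},
    {"slide": [0,0.003,0.038],"jaw": 66,"roll": 0},
    {"slide": [0,0.003,0.038],"jaw": 66,"roll": 0}
  ],
  "force": 25
}}

```text
time_s: 6.1
tool_pos: [533.8, -329.1, 23.8]
tcp_rot: [0.041, 0.999, -0.001, 0.001]
wrist_force: [-3.5, 0.0, 15.0]
finger_gap: 61.3
finger_force: 35.1
```

```bash
python3 - <<'E'
from h import *
st(); print(env.get_obs()['finger_force'])
E
```

```text
t 6.1 pos [ 533.8 -329.1   23.8] yaw 85.3 tilt [ 0.002 -0.001] q7 2.24 gap 61.3 F [-3.5  0.  15. ]
 slide [0.0, 0.0, 0.0] roll 1.489 dist 0
35.109868713479955
```

{"method": "jog_arm", "body": {
  "plan": [
    {"slide": [0,0,-0.02],"jaw": 66,"roll": 0},
    {"slide": [0,0,-0.06],"jaw": 66,"roll": 0},
    {"slide": [0,0,-0.1],"jaw": 66,"roll": 0},
    {"slide": [0,0,-0.13],"jaw": 66,"roll": 0},
    {"slide": [0,0,-0.13],"jaw": 66,"roll": 0}
  ]
}}

```text
time_s: 6.72
tool_pos: [534.3, -329.0, 155.6]
tcp_rot: [0.041, 0.999, -0.001, 0.002]
wrist_force: [-0.4, -1.1, -1.0]
finger_gap: 61.2
finger_force: 27.7
```

```bash
python3 - <<'E'
from h import *
go(572.8,265,150,92.3); print(env.get_obs()['finger_force'])
E
```

```text
t 6.72 pos [ 534.3 -329.   155.6] yaw 85.3 tilt [ 0.004 -0.002] q7 2.18 gap 61.2 F [-0.4 -1.1 -1. ]
 slide [0.0102, 0.5951, 0.0045] roll -0.122 dist 595
27.69408792257309
```

{"method": "jog_arm", "body": {
  "plan": [
    {"slide": [0.0,0.02,0.0],"jaw": 66,"roll": -0.01},
    {"slide": [0.001,0.06,0.0],"jaw": 66,"roll": -0.02},
    {"slide": [0.002,0.11,0.0],"jaw": 66,"roll": -0.03},
    {"slide": [0.003,0.165,0.0],"jaw": 66,"roll": -0.04},
    {"slide": [0.004,0.225,0.0],"jaw": 66,"roll": -0.05},
    {"slide": [0.005,0.285,0.0],"jaw": 66,"roll": -0.06},
    {"slide": [0.006,0.345,0.0],"jaw": 66,"roll": -0.08},
    {"slide": [0.007,0.405,0.0],"jaw": 66,"roll": -0.09},
    {"slide": [0.008,0.46,0.0],"jaw": 66,"roll": -0.1},
    {"slide": [0.009,0.51,0.0],"jaw": 66,"roll": -0.11},
    {"slide": [0.01,0.555,0.0],"jaw": 66,"roll": -0.122},
    {"slide": [0.0102,0.583,0.0],"jaw": 66,"roll": -0.122}
  ]
}}

```text
time_s: 8.22
tool_pos: [567.8, 258.2, 150.2]
tcp_rot: [-0.023, 1.0, -0.0, -0.002]
wrist_force: [0.5, -0.4, -0.5]
finger_gap: 61.3
finger_force: 27.7
```

{"method": "jog_arm", "body": {
  "plan": [
    {"slide": [0,0.009,0.02],"jaw": 66,"roll": 0},
    {"slide": [0,0.012,0.04],"jaw": 66,"roll": 0},
    {"slide": [0,0.012,0.06],"jaw": 66,"roll": 0},
    {"slide": [0,0.012,0.07],"jaw": 66,"roll": 0},
    {"slide": [0,0.012,0.07],"jaw": 66,"roll": 0},
    {"slide": [0,0.012,0.07],"jaw": 66,"roll": 0}
  ]
}}

```text
time_s: 8.98
tool_pos: [570.7, 265.3, 82.8]
tcp_rot: [-0.02, 1.0, 0.0, 0.0]
wrist_force: [-0.3, -0.6, -1.1]
finger_gap: 61.3
finger_force: 27.6
```

```bash
python3 - <<'E'
from h import *
c=snap('wrist')
cv2.imwrite('pics/w5.png',c['img'][:,:,::-1])
print(wproj(c,[(569.9,334.8,43),(575.6,195.2,43)]).round(1))
go(572.8,265,55,92.3)
E
```

```text
[[461.6 284. ]
 [189.9 284.3]]
t 9.03 pos [570.8 265.5  83.1] yaw 92.3 tilt [0.001 0.001] q7 1.25 gap 61.4 F [-0.1 -0.4 -0.1]
 slide [-0.002, -0.0006, 0.0281] roll -0.0 dist 28
```

View pics/w5.png

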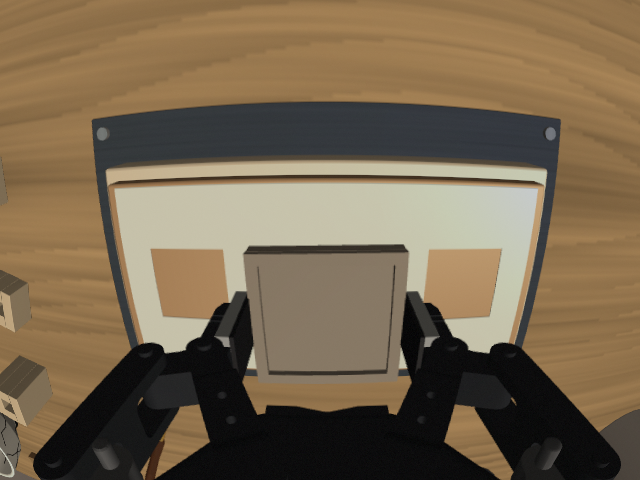

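Coaster square in the jaws, with the patches at about (463,284) and (189,284) as predicted. I'll compute where the coaster's centre sits in the hand, then lower it.

```bash
python3 - <<'E'
from h import *
c=snap('wrist')
W=wback(c,[(245,252),(408,251)],81.3);print(W.round(1))
W=wback(c,[(463.3,283.5),(188.7,284)],43);print(W.round(1),W.mean(0).round(1))
E
```

```text
[[541.6 234.2  81.3]
 [538.8 294.4  81.3]]
[[569.9 336.1  43. ]
 [575.8 194.7  43. ]] [572.8 265.4  43. ]
```

{"method": "jog_arm", "body": {
  "plan": [
    {"slide": [-0.0018,-0.0003,0.008],"jaw": 66,"roll": 0},
    {"slide": [-0.0018,-0.0003,0.016],"jaw": 66,"roll": 0},
    {"slide": [-0.0018,-0.0003,0.022],"jaw": 66,"roll": 0},
    {"slide": [-0.0018,-0.0003,0.025],"jaw": 66,"roll": 0},
    {"slide": [-0.0018,-0.0003,0.0265],"jaw": 66,"roll": 0},
    {"slide": [-0.0018,-0.0003,0.0275],"jaw": 66,"roll": 0},
    {"slide": [-0.0018,-0.0003,0.0275],"jaw": 66,"roll": 0}
  ]
}}

```text
time_s: 9.95
tool_pos: [572.1, 265.5, 55.0]
tcp_rot: [-0.02, 1.0, 0.0, 0.0]
wrist_force: [-0.9, -0.0, 0.2]
finger_gap: 61.3
finger_force: 27.7
```

```bash
python3 - <<'E'
from h import *
st()
E
```

```text
t 9.95 pos [572.1 265.5  55. ] yaw 92.3 tilt [0. 0.] q7 1.25 gap 61.3 F [-0.9 -0.   0.2]
 slide [0.0, 0.0, 0.0] roll -1.531 dist 0
```

{"method": "jog_arm", "body": {
  "plan": [
    {"slide": [-0.0003,0,0.0005],"jaw": 66,"roll": 0},
    {"slide": [-0.0003,0,0.0005],"jaw": 66,"roll": 0},
    {"slide": [-0.0003,0,0.001],"jaw": 66,"roll": 0},
    {"slide": [-0.0003,0,0.001],"jaw": 66,"roll": 0}
  ]
}}

```text
time_s: 10.45
tool_pos: [572.2, 265.6, 54.9]
tcp_rot: [-0.02, 1.0, 0.0, -0.0]
wrist_force: [-5.3, -1.6, 8.9]
finger_gap: 61.1
finger_force: 33.1
```

Contact. Release, then lift.

{"method": "jog_arm", "body": {
  "plan": [
    {"slide": [0,0,-0.0005],"jaw": 72,"roll": 0},
    {"slide": [0,0,-0.0005],"jaw": 80,"roll": 0},
    {"slide": [0,0,-0.0005],"jaw": 80,"roll": 0},
    {"slide": [0,0,-0.0005],"jaw": 80,"roll": 0},
    {"slide": [0,0,-0.02],"jaw": 80,"roll": 0},
    {"slide": [0,0,-0.06],"jaw": 80,"roll": 0},
    {"slide": [0,0,-0.12],"jaw": 80,"roll": 0},
    {"slide": [0,0,-0.16],"jaw": 80,"roll": 0},
    {"slide": [0,0,-0.16],"jaw": 80,"roll": 0}
  ]
}}

```text
time_s: 11.58
tool_pos: [574.4, 266.1, 219.9]
tcp_rot: [-0.02, 1.0, 0.002, 0.004]
wrist_force: [0.5, -0.3, -0.6]
finger_gap: 68.6
finger_force: 0.0
```

```bash
python3 - <<'E'
from h import *
c=snap('wrist');
cv2.imwrite('pics/w6.png',c['img'][:,:,::-1])
print(wproj(c,[(528,0,50),(713,-10,50)]).round(1))
go(528,0,200,0)
E
```

```text
[[ 51.4 159.6]
 [ 75.4 326. ]]
t 11.62 pos [573.3 265.8 217.1] yaw 92.3 tilt [0.004 0.002] q7 1.22 gap 68.4 F [-0.9  0.  -0.7]
 slide [0.056, -0.2638, 0.0162] roll -1.531 dist 270
```

View pics/w6.png

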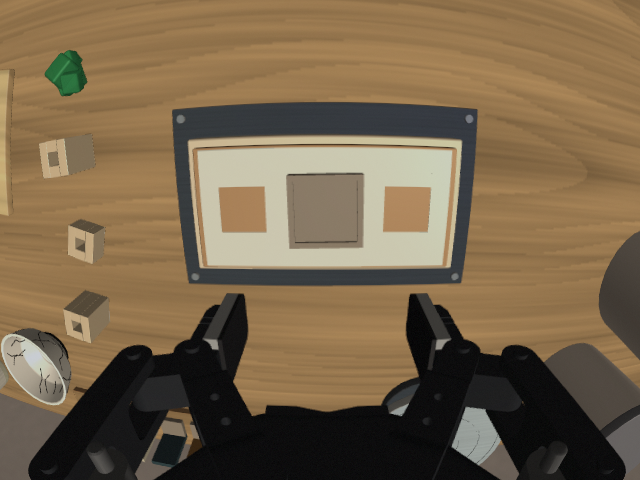

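The coaster sits centred: x 287–364 px between patches at (243,210) and (407,209). Next, the props.

{"method": "jog_arm", "body": {
  "plan": [
    {"slide": [-0.01,-0.05,0],"jaw": 80,"roll": 0.18},
    {"slide": [-0.02,-0.1,0],"jaw": 80,"roll": 0.36},
    {"slide": [-0.026,-0.15,0],"jaw": 80,"roll": 0.54},
    {"slide": [-0.026,-0.2,0],"jaw": 80,"roll": 0.72},
    {"slide": [-0.026,-0.25,0],"jaw": 80,"roll": 0.9},
    {"slide": [-0.026,-0.272,0],"jaw": 80,"roll": 1.08},
    {"slide": [-0.026,-0.272,0],"jaw": 80,"roll": 1.26},
    {"slide": [-0.026,-0.272,0],"jaw": 80,"roll": 1.44},
    {"slide": [-0.026,-0.272,0],"jaw": 80,"roll": 1.61},
    {"slide": [-0.026,-0.272,0],"jaw": 80,"roll": 1.61},
    {"slide": [-0.026,-0.272,0],"jaw": 80,"roll": 1.61}
  ]
}}

```text
time_s: 13.0
tool_pos: [608.9, -5.1, 213.4]
tcp_rot: [0.705, 0.709, -0.0, -0.0]
wrist_force: [0.0, 0.0, -0.2]
finger_gap: 68.3
finger_force: 0.0
```

```bash
python3 - <<'E'
from h import *
c=snap('wrist');im=c['img']
print(wproj(c,[(528,0,50),(713,-10,50)]).round(1))
cv2.imwrite('pics/w7.png',cv2.resize(im[100:340,160:500],None,fx=2.3,fy=2.3,interpolation=cv2.INTER_CUBIC)[:,:,::-1])
st()
E
```

```text
[[227.4 210.6]
 [450.4 223.6]]
t 13.05 pos [609.   -5.2 213.5] yaw 0.2 tilt [-0.001 -0.   ] q7 0.18 gap 68.3 F [-0.1 -0.7 -0.6]
 slide [0.0, 0.0, 0.0] roll 0.004 dist 0
```

View pics/w7.png

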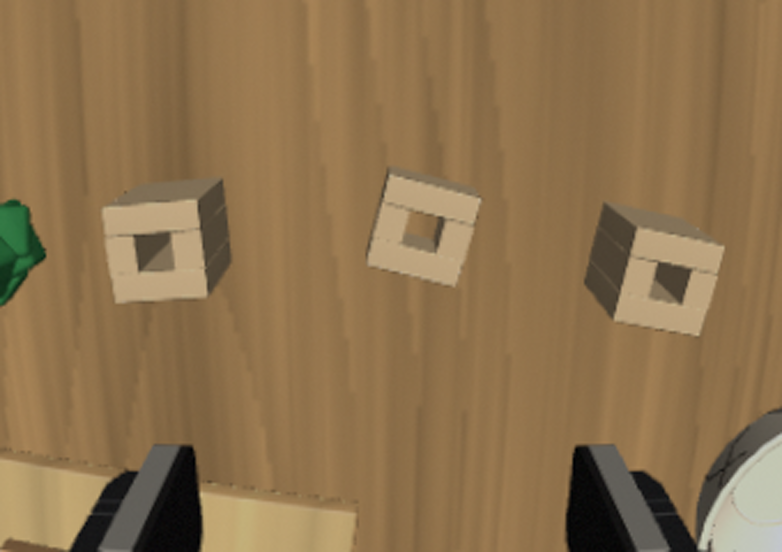

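Tall props have top faces at crop (103,208), (198,200), (207,297), (116,303) and (634,228), (722,244), (701,334), (614,320). The short one is in the middle.

```bash
python3 - <<'E'
from h import *
c=snap('wrist')
for L in([(103,208),(198,200),(207,297),(116,303)],[(634,228),(722,244),(701,334),(614,320)]):
    W=wback(c,(np.array(L,float)+.5)/2.3-.5+[160,100],50)[:,:2];e=np.roll(W,-1,0)-W
    print(W.mean(0).round(1),np.hypot(*e.T).round(1),np.degrees(np.arctan2(e[:,1],e[:,0])).round(1))
E
```

```text
[527.9   0.9] [35.3 35.3 34.7 35.5] [   3.7  -87.6 -176.1   93.3]
[713.2  -9.1] [35.2 35.1 35.6 34.7] [ -8.3 -97.1 171.1  82.3]
```

{"method": "jog_arm", "body": {
  "plan": [
    {"slide": [0.0057,-0.055,0.02],"jaw": 80,"roll": -0.05},
    {"slide": [0.0057,-0.081,0.06],"jaw": 80,"roll": -0.05},
    {"slide": [0.0057,-0.081,0.1],"jaw": 80,"roll": -0.05},
    {"slide": [0.0057,-0.081,0.13],"jaw": 80,"roll": -0.05},
    {"slide": [0.0057,-0.081,0.16],"jaw": 80,"roll": -0.05},
    {"slide": [0.0057,-0.081,0.18],"jaw": 80,"roll": -0.05},
    {"slide": [0.0057,-0.081,0.1835],"jaw": 80,"roll": -0.05},
    {"slide": [0.0057,-0.081,0.1835],"jaw": 60,"roll": -0.05},
    {"slide": [0.0057,-0.081,0.1835],"jaw": 30,"roll": -0.05},
    {"slide": [0.0057,-0.081,0.1835],"jaw": 30,"roll": -0.05},
    {"slide": [0.0057,-0.081,0.1835],"jaw": 30,"roll": -0.05},
    {"slide": [0.0057,-0.081,0.1835],"jaw": 30,"roll": -0.05}
  ],
  "force": 30
}}

```text
time_s: 14.6
tool_pos: [529.0, 0.4, 31.4]
tcp_rot: [0.689, 0.725, 0.001, 0.0]
wrist_force: [-1.6, -0.3, 6.9]
finger_gap: 35.6
finger_force: 31.1
```

{"method": "jog_arm", "body": {
  "plan": [
    {"slide": [0,0,0],"jaw": 30,"roll": 0},
    {"slide": [0,0,-0.03],"jaw": 30,"roll": 0},
    {"slide": [0,0,-0.08],"jaw": 30,"roll": 0},
    {"slide": [0,0,-0.12],"jaw": 30,"roll": 0},
    {"slide": [0,0,-0.12],"jaw": 30,"roll": 0}
  ]
}}

```text
time_s: 15.22
tool_pos: [530.2, 0.3, 153.7]
tcp_rot: [0.689, 0.725, 0.003, 0.002]
wrist_force: [-0.4, 1.0, -1.2]
finger_gap: 35.4
finger_force: 30.5
```

```bash
python3 - <<'E'
from h import *
print(env.get_obs()['finger_force']);go(575.6,195.2,150,2.3)
E
```

```text
30.525880828499794
t 15.22 pos [5.302e+02 3.000e-01 1.537e+02] yaw 2.9 tilt [0.006 0.002] q7 0.18 gap 35.4 F [-0.4  1.  -1.2]
 slide [0.1923, 0.0552, 0.0043] roll 0.011 dist 200
```

{"method": "jog_arm", "body": {
  "plan": [
    {"slide": [0.03,0.008,0],"jaw": 30,"roll": 0.01},
    {"slide": [0.08,0.022,0],"jaw": 30,"roll": 0.01},
    {"slide": [0.13,0.037,0],"jaw": 30,"roll": 0.01},
    {"slide": [0.17,0.049,0],"jaw": 30,"roll": 0.01},
    {"slide": [0.1923,0.0552,0],"jaw": 30,"roll": 0.01},
    {"slide": [0.1923,0.0552,0.03],"jaw": 30,"roll": 0.01},
    {"slide": [0.1923,0.0552,0.055],"jaw": 30,"roll": 0.01},
    {"slide": [0.1923,0.0552,0.065],"jaw": 30,"roll": 0.01},
    {"slide": [0.1923,0.0552,0.065],"jaw": 30,"roll": 0.01},
    {"slide": [0.1923,0.0552,0.065],"jaw": 30,"roll": 0.01}
  ]
}}

```text
time_s: 16.48
tool_pos: [574.2, 195.0, 86.4]
tcp_rot: [0.693, 0.721, 0.001, 0.0]
wrist_force: [-0.4, 0.7, -0.9]
finger_gap: 35.2
finger_force: 30.5
```

```bash
python3 - <<'E'
from h import *
c=snap('wrist')
cv2.imwrite('pics/w8.png',c['img'][:,:,::-1])
go(575.6,195.2,75,2.3)
E
```

```text
t 16.52 pos [574.3 195.2  86.5] yaw 2.3 tilt [0.002 0.001] q7 -0.09 gap 35.4 F [-0.4  0.7 -1.3]
 slide [-0.0, 0.0013, 0.0115] roll 0.001 dist 12
```

View pics/w8.png

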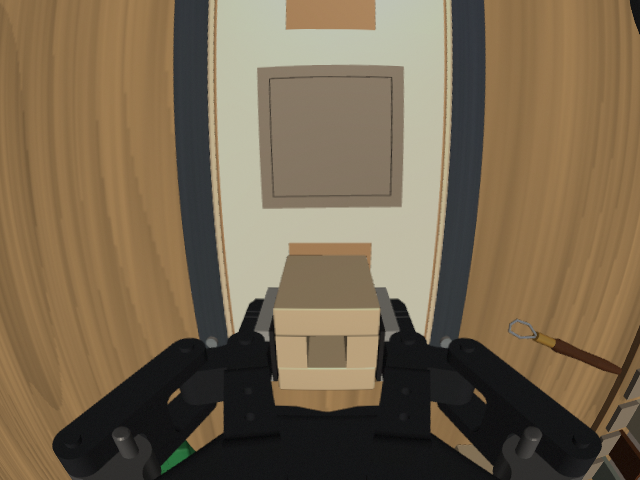

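```bash
python3 - <<'E'
from h import *
c=snap('wrist')
print('top edge',wback(c,[(276,309),(380,308.5)],105.4).round(1).tolist())
print('rear top',wback(c,[(281,389),(374,388)],105.4).round(1).tolist())
print('bottom edge',wback(c,[(287,255.5),(370,256)],55.4).round(1).tolist())
print('patch edge',wback(c,[(289,243.5),(371.5,243.5)],43).round(1).tolist())
E
```

```text
top edge [[557.3, 213.1, 105.4], [591.2, 214.6, 105.4]]
rear top [[558.2, 178.1, 105.4], [592.9, 179.9, 105.4]]
bottom edge [[556.1, 212.5, 55.4], [593.5, 213.7, 55.4]]
patch edge [[555.8, 213.8, 43.0], [595.5, 215.4, 43.0]]
```

{"method": "jog_arm", "body": {
  "plan": [
    {"slide": [-0.0006,0.001,0.005],"jaw": 30,"roll": 0},
    {"slide": [-0.0006,0.001,0.009],"jaw": 30,"roll": 0},
    {"slide": [-0.0006,0.001,0.011],"jaw": 30,"roll": 0},
    {"slide": [-0.0006,0.001,0.012],"jaw": 30,"roll": 0},
    {"slide": [-0.0006,0.001,0.013],"jaw": 30,"roll": 0},
    {"slide": [-0.0006,0.001,0.013],"jaw": 30,"roll": 0}
  ]
}}

```text
time_s: 17.32
tool_pos: [574.3, 194.6, 74.4]
tcp_rot: [0.692, 0.721, 0.0, -0.001]
wrist_force: [-11.1, -2.3, 20.4]
finger_gap: 35.6
finger_force: 33.0
```

{"method": "jog_arm", "body": {
  "plan": [
    {"slide": [0,0.0005,-0.001],"jaw": 30,"roll": 0},
    {"slide": [0,0.0005,-0.0009],"jaw": 30,"roll": 0},
    {"slide": [0,0.0005,-0.0009],"jaw": 46,"roll": 0},
    {"slide": [0,0.0005,-0.0009],"jaw": 60,"roll": 0},
    {"slide": [0,0.0005,-0.0009],"jaw": 65,"roll": 0},
    {"slide": [0,0.0005,-0.02],"jaw": 65,"roll": 0},
    {"slide": [0,0.0005,-0.06],"jaw": 70,"roll": 0},
    {"slide": [0,0.0005,-0.11],"jaw": 80,"roll": 0},
    {"slide": [0,0.0005,-0.14],"jaw": 80,"roll": 0},
    {"slide": [0,0.0005,-0.14],"jaw": 80,"roll": 0}
  ]
}}

```text
time_s: 18.58
tool_pos: [576.8, 194.7, 216.7]
tcp_rot: [0.693, 0.721, 0.003, 0.001]
wrist_force: [0.3, 0.0, -1.5]
finger_gap: 68.4
finger_force: 0.0
```

```bash
python3 - <<'E'
from h import *
go(713.2,-9.3,200,-8)
E
```

```text
t 18.57 pos [576.8 194.7 216.7] yaw 2.3 tilt [0.006 0.003] q7 -0.14 gap 68.4 F [ 0.3  0.  -1.5]
 slide [-0.2095, 0.1279, 0.017] roll 0.18 dist 246
```

{"method": "jog_arm", "body": {
  "plan": [
    {"slide": [-0.05,0.03,0],"jaw": 80,"roll": 0.09},
    {"slide": [-0.1,0.061,0],"jaw": 80,"roll": 0.18},
    {"slide": [-0.15,0.092,0],"jaw": 80,"roll": 0.18},
    {"slide": [-0.2,0.122,0.04],"jaw": 80,"roll": 0.18},
    {"slide": [-0.2095,0.128,0.08],"jaw": 80,"roll": 0.18},
    {"slide": [-0.2095,0.128,0.11],"jaw": 80,"roll": 0.18},
    {"slide": [-0.2095,0.128,0.11],"jaw": 80,"roll": 0.18},
    {"slide": [-0.2095,0.128,0.11],"jaw": 80,"roll": 0.18}
  ]
}}

```text
time_s: 19.58
tool_pos: [712.1, -9.0, 103.8]
tcp_rot: [0.754, 0.657, 0.0, 0.001]
wrist_force: [0.8, -0.1, 1.1]
finger_gap: 68.3
finger_force: 0.0
```

```bash
python3 - <<'E'
from h import *
go(713.2,-9.3,31,-8)
E
```

```text
t 19.57 pos [712.1  -9.  103.8] yaw -7.9 tilt [ 0.001 -0.   ] q7 0.1 gap 68.3 F [ 0.8 -0.1  1.1]
 slide [-0.0001, 0.001, 0.0728] roll 0.001 dist 73
```

{"method": "jog_arm", "body": {
  "plan": [
    {"slide": [0,0.001,0.03],"jaw": 80,"roll": 0},
    {"slide": [0,0.001,0.055],"jaw": 80,"roll": 0},
    {"slide": [0,0.001,0.07],"jaw": 80,"roll": 0},
    {"slide": [0,0.001,0.0725],"jaw": 75,"roll": 0},
    {"slide": [0,0.001,0.0725],"jaw": 50,"roll": 0},
    {"slide": [0,0.001,0.0725],"jaw": 30,"roll": 0},
    {"slide": [0,0.001,0.0725],"jaw": 30,"roll": 0},
    {"slide": [0,0.001,0.0725],"jaw": 30,"roll": 0},
    {"slide": [0,0.001,0.0725],"jaw": 30,"roll": 0},
    {"slide": [0,0.001,0.0725],"jaw": 30,"roll": 0}
  ]
}}

```text
time_s: 20.82
tool_pos: [713.5, -9.6, 31.4]
tcp_rot: [0.754, 0.656, 0.001, 0.001]
wrist_force: [-1.0, 0.1, 6.3]
finger_gap: 36.1
finger_force: 30.3
```

{"method": "jog_arm", "body": {
  "plan": [
    {"slide": [0,0,-0.03],"jaw": 30,"roll": 0},
    {"slide": [0,0,-0.08],"jaw": 30,"roll": 0},
    {"slide": [0,0,-0.13],"jaw": 30,"roll": 0},
    {"slide": [0,0,-0.16],"jaw": 30,"roll": 0},
    {"slide": [0,0,-0.16],"jaw": 30,"roll": 0},
    {"slide": [0,0,-0.16],"jaw": 30,"roll": 0}
  ]
}}

```text
time_s: 21.58
tool_pos: [712.0, -9.4, 188.5]
tcp_rot: [0.755, 0.656, -0.001, -0.001]
wrist_force: [-0.1, 0.6, -1.8]
finger_gap: 36.3
finger_force: 29.8
```

```bash
python3 - <<'E'
from h import *
go(569.9,334.8,190,2.3)
E
```

```text
t 21.57 pos [712.   -9.4 188.5] yaw -8.0 tilt [-0.002  0.   ] q7 0.08 gap 36.3 F [-0.1  0.6 -1.8]
 slide [0.3211, -0.1884, -0.0011] roll -0.179 dist 372
```

{"method": "jog_arm", "body": {
  "plan": [
    {"slide": [0.03,-0.018,0],"jaw": 30,"roll": -0.05},
    {"slide": [0.08,-0.047,0],"jaw": 30,"roll": -0.1},
    {"slide": [0.13,-0.076,0],"jaw": 30,"roll": -0.15},
    {"slide": [0.18,-0.106,0],"jaw": 30,"roll": -0.18},
    {"slide": [0.23,-0.135,0],"jaw": 30,"roll": -0.18},
    {"slide": [0.28,-0.164,0],"jaw": 30,"roll": -0.18},
    {"slide": [0.31,-0.182,0],"jaw": 30,"roll": -0.18},
    {"slide": [0.321,-0.1884,0],"jaw": 30,"roll": -0.18},
    {"slide": [0.321,-0.1884,0.04],"jaw": 30,"roll": -0.18},
    {"slide": [0.321,-0.1884,0.08],"jaw": 30,"roll": -0.18},
    {"slide": [0.321,-0.1884,0.102],"jaw": 30,"roll": -0.18},
    {"slide": [0.321,-0.1884,0.102],"jaw": 30,"roll": -0.18}
  ]
}}

```text
time_s: 23.08
tool_pos: [569.4, 331.9, 84.8]
tcp_rot: [0.693, 0.721, -0.003, -0.0]
wrist_force: [-0.4, -1.0, -0.8]
finger_gap: 36.0
finger_force: 29.8
```

{"method": "jog_arm", "body": {
  "plan": [
    {"slide": [0,0,0],"jaw": 30,"roll": 0}
  ]
}}

```text
time_s: 23.2
tool_pos: [571.3, 333.6, 88.6]
tcp_rot: [0.693, 0.721, 0.0, 0.0]
wrist_force: [-0.3, 0.2, -0.3]
finger_gap: 35.8
finger_force: 29.8
```

```bash
python3 - <<'E'
from h import *
c=snap('wrist')
cv2.imwrite('pics/w9.png',c['img'][:,:,::-1])
go(569.9,334.8,75,2.3)
E
```

```text
t 23.25 pos [571.5 334.   89.1] yaw 2.3 tilt [0.002 0.001] q7 -0.29 gap 36.1 F [-0.4  1.2  0.1]
 slide [0.0008, -0.0015, 0.0141] roll -0.0 dist 14
```

View pics/w9.png

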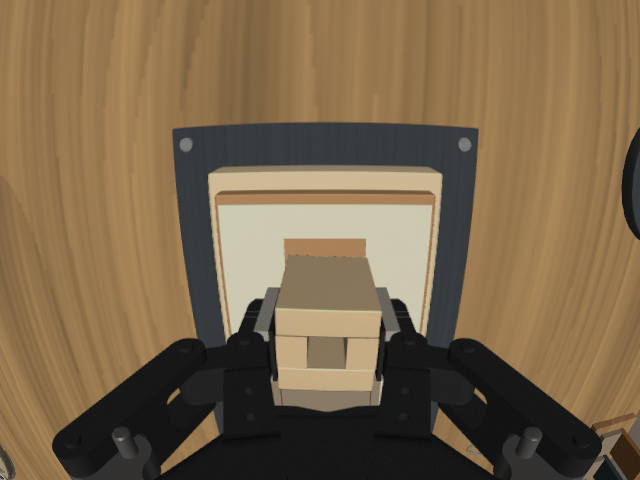

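The prop hangs over the far patch. Its bottom edge is at row 256, the patch edge at row 238 with columns 284–366.

```bash
python3 - <<'E'
from h import *
c=snap('wrist');z=env.get_obs()['tool_pos'][2];st()
print('top edge',wback(c,[(275.5,309),(381,309)],z+19).round(1).tolist())
print('bottom edge',wback(c,[(285.5,256.5),(369,256.5)],z-31).round(1).tolist())
print('patch edge',wback(c,[(284,239),(366,239)],43).round(1).tolist())
E
```

```text
t 23.3 pos [571.4 334.3  89.2] yaw 2.3 tilt [0.002 0.001] q7 -0.29 gap 36.0 F [-0.2 -0.2 -1.2]
 slide [0.0, 0.0, 0.0] roll 0.04 dist 0
top edge [[554.4, 352.0, 108.2], [588.8, 353.4, 108.2]]
bottom edge [[552.6, 350.9, 58.2], [590.3, 352.4, 58.2]]
patch edge [[550.3, 354.0, 43.0], [590.2, 355.6, 43.0]]
```

{"method": "jog_arm", "body": {
  "plan": [
    {"slide": [0.0007,-0.0013,0.006],"jaw": 30,"roll": 0},
    {"slide": [0.0007,-0.0013,0.011],"jaw": 30,"roll": 0},
    {"slide": [0.0007,-0.0013,0.0135],"jaw": 30,"roll": 0},
    {"slide": [0.0007,-0.0013,0.0145],"jaw": 30,"roll": 0},
    {"slide": [0.0007,-0.0013,0.0148],"jaw": 30,"roll": 0},
    {"slide": [0.0007,-0.0013,0.0148],"jaw": 30,"roll": 0}
  ]
}}

```text
time_s: 24.05
tool_pos: [568.7, 335.2, 74.4]
tcp_rot: [0.692, 0.722, -0.0, -0.001]
wrist_force: [-7.7, -2.2, 12.1]
finger_gap: 36.5
finger_force: 31.1
```

{"method": "jog_arm", "body": {
  "plan": [
    {"slide": [0,0.0005,-0.003],"jaw": 30,"roll": 0},
    {"slide": [0,0.001,-0.003],"jaw": 30,"roll": 0},
    {"slide": [0,0.001,-0.003],"jaw": 30,"roll": 0},
    {"slide": [0,0.001,-0.0015],"jaw": 30,"roll": 0},
    {"slide": [0,0.001,-0.0008],"jaw": 30,"roll": 0},
    {"slide": [0,0.001,-0.0005],"jaw": 30,"roll": 0},
    {"slide": [0,0.001,-0.0005],"jaw": 30,"roll": 0}
  ]
}}

```text
time_s: 24.92
tool_pos: [570.1, 335.1, 74.4]
tcp_rot: [0.692, 0.721, 0.0, -0.0]
wrist_force: [-4.5, -2.6, 8.5]
finger_gap: 35.8
finger_force: 30.7
```

{"method": "jog_arm", "body": {
  "plan": [
    {"slide": [0,0,0],"jaw": 46,"roll": 0},
    {"slide": [0,0,0],"jaw": 60,"roll": 0},
    {"slide": [0,0,0],"jaw": 65,"roll": 0},
    {"slide": [0,0,-0.02],"jaw": 65,"roll": 0},
    {"slide": [0,0,-0.06],"jaw": 70,"roll": 0},
    {"slide": [0,0,-0.11],"jaw": 80,"roll": 0},
    {"slide": [0,0,-0.14],"jaw": 80,"roll": 0},
    {"slide": [0,0,-0.14],"jaw": 80,"roll": 0}
  ]
}}

```text
time_s: 25.92
tool_pos: [571.8, 335.5, 218.4]
tcp_rot: [0.693, 0.721, 0.003, 0.001]
wrist_force: [-0.6, 0.4, -0.4]
finger_gap: 68.0
finger_force: 0.0
```

```bash
python3 - <<'E'
from h import *
go(573,60,200,2.3);go(443.3,-248.5,100,-8.2)
c=snap('top')
for p,h in(((575,195.2),93),((570,334.8),93)):
    q=proj(c,[*p,h])[0];print(q.round(1),[seg(c,q+[4,0],93,t,14).tolist() for t in(8,12)])
E
```

```text
t 25.93 pos [571.8 335.5 218.4] yaw 2.3 tilt [0.006 0.004] q7 -0.33 gap 68.0 F [-0.6  0.4 -0.4]
 slide [-0.2754, -0.0102, 0.0174] roll 0.001 dist 276
t 25.93 pos [571.8 335.5 218.4] yaw 2.3 tilt [0.006 0.004] q7 -0.33 gap 68.0 F [-0.6  0.4 -0.4]
 slide [-0.5787, -0.1529, 0.1154] roll 0.184 dist 610
[208.6 253.5] [[578.0, 189.3, 66.6, 62.7, 7.0], [574.3, 195.3, 35.5, 35.1, 4.4]]
[146.7 251.1] [[572.3, 325.0, 63.7, 59.9, 4.4], [570.4, 337.7, 64.0, 40.8, 1.2]]
```

{"method": "jog_arm", "body": {
  "plan": [
    {"slide": [-0.06,-0.016,0],"jaw": 90,"roll": 0.09},
    {"slide": [-0.12,-0.032,0],"jaw": 90,"roll": 0.184},
    {"slide": [-0.18,-0.047,0],"jaw": 90,"roll": 0.184},
    {"slide": [-0.24,-0.063,0],"jaw": 90,"roll": 0.184},
    {"slide": [-0.3,-0.079,0],"jaw": 90,"roll": 0.184},
    {"slide": [-0.36,-0.095,0],"jaw": 90,"roll": 0.184},
    {"slide": [-0.42,-0.111,0],"jaw": 90,"roll": 0.184},
    {"slide": [-0.48,-0.127,0],"jaw": 90,"roll": 0.184},
    {"slide": [-0.53,-0.14,0.03],"jaw": 90,"roll": 0.184},
    {"slide": [-0.57,-0.15,0.07],"jaw": 90,"roll": 0.184},
    {"slide": [-0.579,-0.153,0.115],"jaw": 90,"roll": 0.184},
    {"slide": [-0.579,-0.153,0.115],"jaw": 90,"roll": 0.184}
  ]
}}

```text
time_s: 27.48
tool_pos: [437.7, -249.4, 95.5]
tcp_rot: [0.757, 0.654, -0.002, -0.003]
wrist_force: [0.4, 0.6, 0.5]
finger_gap: 77.4
finger_force: 0.0
```

{"method": "jog_arm", "body": {
  "plan": [
    {"slide": [0,0,0],"jaw": 90,"roll": 0},
    {"slide": [0,0,0],"jaw": 90,"roll": 0}
  ]
}}

```text
time_s: 27.72
tool_pos: [442.4, -249.2, 100.2]
tcp_rot: [0.755, 0.655, 0.001, 0.001]
wrist_force: [0.4, 0.5, -0.8]
finger_gap: 76.7
finger_force: 0.0
```

```bash
python3 - <<'E'
from h import *
c=snap('wrist')
cv2.imwrite('pics/w10.png',c['img'][:,:,::-1])
go(443.3,-248.5,25,-8.2)
E
```

```text
t 27.77 pos [ 442.3 -249.1  100. ] yaw -8.1 tilt [ 0.003 -0.   ] q7 0.62 gap 76.9 F [0.3 0.4 0.5]
 slide [0.0008, 0.0007, 0.075] roll 0.002 dist 75
```

View pics/w10.png

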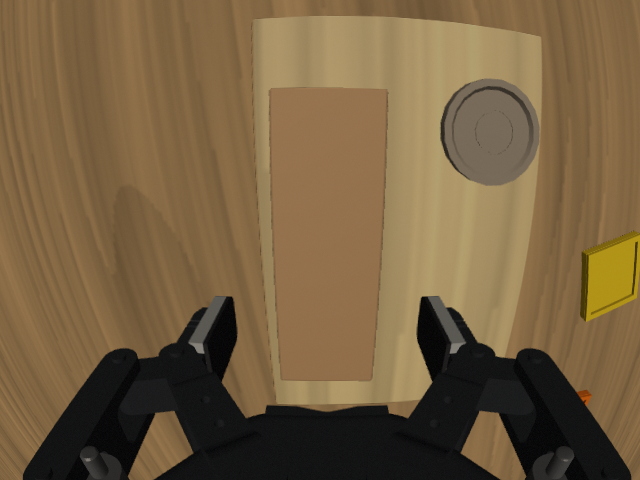

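The shelf corners are at (270,88), (387,90), (372,381), (281,380). I'll measure the offset.

```bash
python3 - <<'E'
from h import *
c=snap('wrist')
W=wback(c,[(270,88),(387,90),(372,381),(281,380)],24)[:,:2];e=np.roll(W,-1,0)-W
print(W.mean(0).round(1),np.hypot(*e.T).round(1),np.degrees(np.arctan2(e[:,1],e[:,0])).round(1))
x=W.mean(0);go(x[0],x[1],25,-8.2)
E
```

```text
[ 443.5 -248.6] [ 62.3 188.3  63.3 188.2] [ -9.  -98.2 170.9  81.5]
t 27.82 pos [ 442.2 -249.2   99.8] yaw -8.1 tilt [ 0.002 -0.   ] q7 0.62 gap 76.7 F [ 0.1 -0.  -1.1]
 slide [0.0007, 0.0011, 0.0748] roll 0.002 dist 75
```

{"method": "jog_arm", "body": {
  "plan": [
    {"slide": [0.0007,0.0011,0.03],"jaw": 90,"roll": 0.005},
    {"slide": [0.0007,0.0011,0.055],"jaw": 90,"roll": 0.005},
    {"slide": [0.0007,0.0011,0.07],"jaw": 90,"roll": 0.005},
    {"slide": [0.0007,0.0011,0.0748],"jaw": 90,"roll": 0.005},
    {"slide": [0.0007,0.0011,0.0748],"jaw": 90,"roll": 0.005},
    {"slide": [0.0007,0.0011,0.0748],"jaw": 80,"roll": 0.005},
    {"slide": [0.0007,0.0011,0.0748],"jaw": 68,"roll": 0.005},
    {"slide": [0.0007,0.0011,0.0748],"jaw": 68,"roll": 0.005},
    {"slide": [0.0007,0.0011,0.0748],"jaw": 68,"roll": 0.005},
    {"slide": [0.0007,0.0011,0.0748],"jaw": 68,"roll": 0.005}
  ],
  "force": 60
}}

```text
time_s: 29.08
tool_pos: [442.8, -249.4, 25.0]
tcp_rot: [0.757, 0.653, 0.001, 0.001]
wrist_force: [-2.0, 0.8, 9.6]
finger_gap: 62.3
finger_force: 64.7
```

{"method": "jog_arm", "body": {
  "plan": [
    {"slide": [0,0,0],"jaw": 60,"roll": 0},
    {"slide": [0,0,0],"jaw": 60,"roll": 0}
  ]
}}

```text
time_s: 29.32
tool_pos: [442.8, -249.4, 25.0]
tcp_rot: [0.757, 0.653, 0.001, 0.001]
wrist_force: [-2.9, 2.1, 9.6]
finger_gap: 62.2
finger_force: 64.7
```

{"method": "jog_arm", "body": {
  "plan": [
    {"slide": [0,0,-0.01],"jaw": 60,"roll": 0},
    {"slide": [0,0,-0.03],"jaw": 60,"roll": 0},
    {"slide": [0,0,-0.06],"jaw": 60,"roll": 0},
    {"slide": [0,0,-0.1],"jaw": 60,"roll": 0},
    {"slide": [0,0,-0.14],"jaw": 60,"roll": 0},
    {"slide": [0,0,-0.165],"jaw": 60,"roll": 0},
    {"slide": [0,0,-0.175],"jaw": 60,"roll": 0},
    {"slide": [0,0,-0.175],"jaw": 60,"roll": 0}
  ]
}}

```text
time_s: 30.32
tool_pos: [442.2, -249.1, 199.1]
tcp_rot: [0.757, 0.653, 0.0, 0.0]
wrist_force: [-0.1, 0.9, -3.2]
finger_gap: 62.3
finger_force: 67.2
```

```bash
python3 - <<'E'
from h import *
go(572.8,265,200,2.3); o=env.get_obs();print(o['finger_force'],o['ft_torque'])
E
```

```text
t 30.32 pos [ 442.2 -249.1  199.1] yaw -8.5 tilt [0.001 0.   ] q7 0.51 gap 62.3 F [-0.1  0.9 -3.2]
 slide [0.5277, 0.0534, -0.0006] roll -0.188 dist 530
67.21372961997986 [-0.03302375  0.02174322 -0.01709943]
```

{"method": "jog_arm", "body": {
  "plan": [
    {"slide": [0.01,0.001,0],"jaw": 60,"roll": -0.01},
    {"slide": [0.03,0.003,0],"jaw": 60,"roll": -0.02},
    {"slide": [0.06,0.006,0],"jaw": 60,"roll": -0.03},
    {"slide": [0.1,0.01,0],"jaw": 60,"roll": -0.04},
    {"slide": [0.145,0.0147,0],"jaw": 60,"roll": -0.05},
    {"slide": [0.19,0.019,0],"jaw": 60,"roll": -0.065},
    {"slide": [0.235,0.0238,0],"jaw": 60,"roll": -0.08},
    {"slide": [0.28,0.0283,0],"jaw": 60,"roll": -0.095},
    {"slide": [0.325,0.0329,0],"jaw": 60,"roll": -0.11},
    {"slide": [0.37,0.0374,0],"jaw": 60,"roll": -0.13},
    {"slide": [0.415,0.042,0],"jaw": 60,"roll": -0.15},
    {"slide": [0.455,0.046,0],"jaw": 60,"roll": -0.17}
  ]
}}

```text
time_s: 31.82
tool_pos: [553.8, 196.7, 197.0]
tcp_rot: [0.698, 0.716, -0.001, -0.001]
wrist_force: [0.1, -0.9, -1.8]
finger_gap: 62.4
finger_force: 67.2
```

{"method": "jog_arm", "body": {
  "plan": [
    {"slide": [0.032,0.003,0],"jaw": 60,"roll": -0.01},
    {"slide": [0.055,0.005,0],"jaw": 60,"roll": -0.018},
    {"slide": [0.07,0.007,0],"jaw": 60,"roll": -0.018},
    {"slide": [0.0727,0.0074,0.02],"jaw": 60,"roll": -0.018},
    {"slide": [0.0727,0.0074,0.045],"jaw": 60,"roll": -0.018},
    {"slide": [0.0727,0.0074,0.065],"jaw": 60,"roll": -0.018},
    {"slide": [0.0727,0.0074,0.075],"jaw": 60,"roll": -0.018},
    {"slide": [0.0727,0.0074,0.075],"jaw": 60,"roll": -0.018},
    {"slide": [0.0727,0.0074,0.075],"jaw": 60,"roll": -0.018}
  ]
}}

```text
time_s: 32.95
tool_pos: [561.1, 267.0, 124.5]
tcp_rot: [0.693, 0.721, 0.001, 0.0]
wrist_force: [0.7, 0.2, -2.1]
finger_gap: 62.2
finger_force: 67.1
```

```bash
python3 - <<'E'
from h import *
c=snap('wrist','w11.png')
go(572.8,265,106,2.3); z=env.get_obs()['tool_pos'][2]
# shelf edges: expected corners in image for a shelf at TCP, bottom at z-13
o=env.get_obs();R=Ro.from_quat(o['tcp_rot']).as_matrix()
P=[o['tool_pos']+R@[x,y,1] for x,y in((95,-32),(95,32),(-95,32),(-95,-32))]
print('exp shelf corners',wproj(c,P).round(0).tolist())
g=cv2.cvtColor(c['img'],cv2.COLOR_RGB2LAB)
t=snap('top','t11.png')
for a in(-90,-70,90,70): print(a,proj(t,o['tool_pos']+R@[a,0,1]).round(0))
E
```

```text
t 33.0 pos [561.2 267.1 124.7] yaw 2.3 tilt [0.001 0.001] q7 -0.19 gap 62.4 F [ 0.3 -0.4 -2.3]
 slide [-0.0026, 0.0115, 0.0187] roll -0.0 dist 22
exp shelf corners [[231.0, 72.0], [421.0, 72.0], [385.0, 467.0], [267.0, 467.0]]
-90 [[213. 256.]]
-70 [[204. 256.]]
90 [[130. 253.]]
70 [[139. 253.]]
```

{"method": "jog_arm", "body": {
  "plan": [
    {"slide": [-0.0013,0.006,0.0],"jaw": 60,"roll": 0},
    {"slide": [-0.0026,0.0115,0.0],"jaw": 60,"roll": 0},
    {"slide": [-0.0026,0.0115,0.006],"jaw": 60,"roll": 0},
    {"slide": [-0.0026,0.0115,0.011],"jaw": 60,"roll": 0},
    {"slide": [-0.0026,0.0115,0.014],"jaw": 60,"roll": 0},
    {"slide": [-0.0026,0.0115,0.015],"jaw": 60,"roll": 0},
    {"slide": [-0.0026,0.0115,0.015],"jaw": 60,"roll": 0},
    {"slide": [-0.0026,0.0115,0.015],"jaw": 60,"roll": 0}
  ]
}}

```text
time_s: 34.05
tool_pos: [572.2, 264.9, 108.9]
tcp_rot: [0.693, 0.721, 0.0, 0.0]
wrist_force: [-0.1, 0.2, -2.5]
finger_gap: 62.2
finger_force: 67.1
```

```bash
python3 - <<'E'
from h import *
go(572.8,264.5,106,2.3)
c=snap('wrist');cv2.imwrite('pics/w12.png',c['img'][:,:,::-1]);o=env.get_obs();R=Ro.from_quat(o['tcp_rot']).as_matrix()
print(wproj(c,[o['tool_pos']+R@[x,y,1] for x,y in((95,-32),(95,0),(95,32),(0,-32),(0,32))]).round(1).tolist())
for r in(100,160): 
    g=cv2.cvtColor(c['img'],cv2.COLOR_RGB2GRAY)[r].astype(int);d=np.abs(g[4:]-g[:-4]);print(r,[(i+2,int(d[i])) for i in range(180,460) if d[i]>12 and d[i]==d[i-3:i+4].max()])
g=cv2.cvtColor(c['img'],cv2.COLOR_RGB2GRAY)[:,[290,326,360]].astype(int)
for k in range(3):
    d=np.abs(g[4:,k]-g[:-4,k]);print('col',[(i+2,int(d[i])) for i in range(10,200) if d[i]>10 and d[i]==d[i-3:i+4].max()])
E
```

```text
t 34.05 pos [572.2 264.9 108.9] yaw 2.3 tilt [0. 0.] q7 -0.17 gap 62.2 F [-0.1  0.2 -2.5]
 slide [-0.0004, 0.0006, 0.0029] roll -0.0 dist 3
[[230.8, 72.8], [325.7, 69.3], [420.6, 72.8], [245.9, 323.9], [405.6, 324.0]]
100 [(187, 77), (220, 131), (224, 60), (228, 74), (233, 81), (420, 77), (429, 69), (436, 135)]
160 [(189, 78), (222, 127), (229, 73), (234, 85), (418, 78), (427, 67), (435, 129)]
col [(14, 60), (43, 127), (55, 46), (63, 62), (69, 62), (70, 62)]
col [(13, 58), (14, 58), (42, 127), (54, 46), (55, 46), (63, 62), (64, 62), (68, 66)]
col [(13, 68), (42, 125), (44, 125), (55, 47), (63, 62), (70, 63), (71, 63)]
```

{"method": "jog_arm", "body": {
  "plan": [
    {"slide": [-0.0005,0.001,0.001],"jaw": 60,"roll": 0},
    {"slide": [-0.0005,0.001,0.002],"jaw": 60,"roll": 0},
    {"slide": [-0.0005,0.001,0.0027],"jaw": 60,"roll": 0},
    {"slide": [-0.0005,0.001,0.003],"jaw": 60,"roll": 0},
    {"slide": [-0.0005,0.001,0.0033],"jaw": 60,"roll": 0},
    {"slide": [-0.0005,0.001,0.0033],"jaw": 60,"roll": 0}
  ]
}}

```text
time_s: 34.85
tool_pos: [573.2, 264.4, 106.1]
tcp_rot: [0.693, 0.721, 0.0, -0.0]
wrist_force: [-3.4, -1.6, 5.5]
finger_gap: 61.9
finger_force: 68.1
```

Contact at the expected height. Release and rise.

{"method": "jog_arm", "body": {
  "plan": [
    {"slide": [0,0,0],"jaw": 74,"roll": 0},
    {"slide": [0,0,0],"jaw": 80,"roll": 0},
    {"slide": [0,0,0],"jaw": 86,"roll": 0},
    {"slide": [0,0,0],"jaw": 86,"roll": 0},
    {"slide": [0,0,-0.01],"jaw": 86,"roll": 0},
    {"slide": [0,0,-0.04],"jaw": 86,"roll": 0},
    {"slide": [0,0,-0.09],"jaw": 86,"roll": 0},
    {"slide": [0,0,-0.12],"jaw": 86,"roll": 0},
    {"slide": [0,0,-0.12],"jaw": 86,"roll": 0},
    {"slide": [0,0,-0.12],"jaw": 86,"roll": 0}
  ]
}}

```text
time_s: 36.1
tool_pos: [572.9, 264.4, 225.1]
tcp_rot: [0.693, 0.721, -0.0, -0.0]
wrist_force: [-1.2, 0.0, -0.1]
finger_gap: 73.3
finger_force: 0.0
```

```bash
python3 - <<'E'
from h import *
c=snap('wrist')
q=wproj(c,[(571.7,285,105)])[0];print(q)
def rect(c,p,z,tol=16):
    lab=cv2.cvtColor(c['img'],cv2.COLOR_RGB2LAB).astype(int);i,j=int(p[1]),int(p[0])
    m=((np.abs(lab-np.median(lab[i-3:i+4,j-3:j+4].reshape(-1,3),0))*[.5,1,1]).max(2)<tol).astype(np.uint8)
    n,l=cv2.connectedComponents(m,connectivity=4);m=(l==l[i,j]).astype(np.uint8)
    ct=max(cv2.findContours(m,0,cv2.CHAIN_APPROX_NONE)[0],key=cv2.contourArea)[:,0]
    return cv2.minAreaRect(wback(c,ct,z)[:,:2].astype(np.float32))
for t in(8,12): print(rect(c,q,105,t))
go(548.7,-188.7,200,4)
E
```

```text
[325.57446918 204.17293156]
((578.3875122070312, 229.05673217773438), (75.80213165283203, 262.13299560546875), 3.204068660736084)
((649.1373291015625, 267.4635009765625), (239.39280700683594, 353.501220703125), 3.1220598220825195)
t 36.15 pos [572.6 264.4 224.5] yaw 2.3 tilt [-0.001 -0.001] q7 -0.21 gap 73.6 F [0.6 0.9 0.4]
 slide [-0.4517, -0.042, 0.0248] roll -0.03 dist 454
```

{"method": "jog_arm", "body": {
  "plan": [
    {"slide": [-0.04,-0.004,0],"jaw": 95,"roll": -0.16},
    {"slide": [-0.09,-0.008,0],"jaw": 95,"roll": -0.32},
    {"slide": [-0.14,-0.013,0],"jaw": 95,"roll": -0.48},
    {"slide": [-0.19,-0.018,0],"jaw": 95,"roll": -0.64},
    {"slide": [-0.24,-0.022,0],"jaw": 95,"roll": -0.8},
    {"slide": [-0.29,-0.027,0],"jaw": 95,"roll": -0.96},
    {"slide": [-0.34,-0.032,0],"jaw": 95,"roll": -1.12},
    {"slide": [-0.39,-0.036,0.03],"jaw": 95,"roll": -1.28},
    {"slide": [-0.44,-0.041,0.06],"jaw": 95,"roll": -1.43},
    {"slide": [-0.4517,-0.042,0.11],"jaw": 95,"roll": -1.43},
    {"slide": [-0.4517,-0.042,0.125],"jaw": 95,"roll": -1.43},
    {"slide": [-0.4517,-0.042,0.125],"jaw": 95,"roll": -1.43}
  ]
}}

```text
time_s: 37.65
tool_pos: [548.8, -187.1, 99.5]
tcp_rot: [0.05, 0.999, 0.0, -0.001]
wrist_force: [0.0, -0.6, 0.8]
finger_gap: 81.0
finger_force: 0.0
```

{"method": "jog_arm", "body": {
  "plan": [
    {"slide": [0,0,0],"jaw": 95,"roll": 0},
    {"slide": [0,0,0],"jaw": 95,"roll": 0}
  ]
}}

```text
time_s: 37.9
tool_pos: [550.5, -187.9, 102.1]
tcp_rot: [0.05, 0.999, -0.0, 0.001]
wrist_force: [0.9, 0.1, 0.1]
finger_gap: 80.8
finger_force: 0.0
```

```bash
python3 - <<'E'
from h import *
c=snap('wrist','w13.png')
q=wproj(c,[(548.7,-188.7,22)])[0];print(q)
lab=cv2.cvtColor(c['img'],cv2.COLOR_RGB2LAB).astype(int)
m=(np.hypot(lab[:,:,1]-128,lab[:,:,2]-128)<14).astype(np.uint8)
n,l,s,ce=cv2.connectedComponentsWithStats(m);k=l[int(q[1]),int(q[0])];print(s[k])
ct=max(cv2.findContours((l==k).astype(np.uint8),0,cv2.CHAIN_APPROX_NONE)[0],key=cv2.contourArea)[:,0]
W=wback(c,ct,22)[:,:2].astype(np.float32);print(cv2.minEnclosingCircle(W),cv2.fitEllipse(W))
go(548.7,-188.7,25,84)
E
```

```text
[324.78865934 250.26159374]
[ 273  197  105  102 8420]
((548.7017822265625, -188.6245880126953), 32.21852493286133) ((548.776611328125, -188.72723388671875), (61.75226593017578, 63.63932800292969), 82.84261322021484)
t 37.95 pos [ 550.3 -188.1  101.8] yaw 84.3 tilt [ 0.002 -0.   ] q7 1.98 gap 80.7 F [ 0.6 -0.5  0. ]
 slide [0.0017, -0.0008, 0.0768] roll 0.005 dist 77
```

{"method": "jog_arm", "body": {
  "plan": [
    {"slide": [0.0015,-0.0008,0.03],"jaw": 92,"roll": 0},
    {"slide": [0.0015,-0.0008,0.055],"jaw": 90,"roll": 0},
    {"slide": [0.0015,-0.0008,0.072],"jaw": 88,"roll": 0},
    {"slide": [0.0015,-0.0008,0.0768],"jaw": 86,"roll": 0},
    {"slide": [0.0015,-0.0008,0.0768],"jaw": 84,"roll": 0},
    {"slide": [0.0015,-0.0008,0.0768],"jaw": 84,"roll": 0}
  ],
  "force": 25
}}

```text
time_s: 38.7
tool_pos: [548.3, -189.5, 24.6]
tcp_rot: [0.05, 0.999, -0.0, 0.001]
wrist_force: [0.5, 0.2, 0.6]
finger_gap: 72.0
finger_force: 0.0
```

```bash
python3 - <<'E'
from h import *
go(548.7,-188.7,25,84)
E
```

```text
t 38.7 pos [ 548.3 -189.5   24.6] yaw 84.2 tilt [ 0.002 -0.   ] q7 2.03 gap 72.0 F [0.5 0.2 0.6]
 slide [-0.0003, 0.0009, -0.0004] roll 0.004 dist 1
```

{"method": "jog_arm", "body": {
  "plan": [
    {"slide": [0,0.0008,-0.0003],"jaw": 78,"roll": 0},
    {"slide": [0,0.0008,-0.0003],"jaw": 72,"roll": 0},
    {"slide": [0,0.0008,-0.0003],"jaw": 68,"roll": 0},
    {"slide": [0,0.0008,-0.0003],"jaw": 66,"roll": 0},
    {"slide": [0,0.0008,-0.0003],"jaw": 66,"roll": 0},
    {"slide": [0,0.0008,-0.0003],"jaw": 66,"roll": 0}
  ]
}}

```text
time_s: 39.45
tool_pos: [548.2, -188.5, 24.9]
tcp_rot: [0.05, 0.999, 0.0, 0.001]
wrist_force: [-1.5, 1.6, 5.7]
finger_gap: 62.9
finger_force: 26.2
```

{"method": "jog_arm", "body": {
  "plan": [
    {"slide": [0,0,-0.01],"jaw": 66,"roll": 0},
    {"slide": [0,0,-0.04],"jaw": 66,"roll": 0},
    {"slide": [0,0,-0.09],"jaw": 66,"roll": 0},
    {"slide": [0,0,-0.14],"jaw": 66,"roll": 0},
    {"slide": [0,0,-0.165],"jaw": 66,"roll": 0},
    {"slide": [0,0,-0.175],"jaw": 66,"roll": 0},
    {"slide": [0,0,-0.175],"jaw": 66,"roll": 0}
  ]
}}

```text
time_s: 40.33
tool_pos: [547.8, -188.4, 199.0]
tcp_rot: [0.05, 0.999, 0.0, 0.0]
wrist_force: [0.4, 0.2, 0.2]
finger_gap: 62.4
finger_force: 27.8
```

```bash
python3 - <<'E'
from h import *
print(env.get_obs()['finger_force']);go(572.8,265,200,92.3)
E
```

```text
27.771451771259308
t 40.33 pos [ 547.8 -188.4  199. ] yaw 84.2 tilt [0. 0.] q7 1.93 gap 62.4 F [0.4 0.2 0.2]
 slide [0.0207, 0.4536, -0.001] roll -0.141 dist 454
```

{"method": "jog_arm", "body": {
  "plan": [
    {"slide": [0.001,0.015,0],"jaw": 66,"roll": -0.01},
    {"slide": [0.002,0.045,0],"jaw": 66,"roll": -0.02},
    {"slide": [0.004,0.085,0],"jaw": 66,"roll": -0.03},
    {"slide": [0.006,0.13,0],"jaw": 66,"roll": -0.045},
    {"slide": [0.008,0.18,0],"jaw": 66,"roll": -0.06},
    {"slide": [0.0105,0.23,0],"jaw": 66,"roll": -0.08},
    {"slide": [0.0128,0.28,0],"jaw": 66,"roll": -0.1},
    {"slide": [0.015,0.33,0],"jaw": 66,"roll": -0.12},
    {"slide": [0.017,0.375,0],"jaw": 66,"roll": -0.135},
    {"slide": [0.019,0.415,0],"jaw": 66,"roll": -0.141},
    {"slide": [0.02,0.44,0],"jaw": 66,"roll": -0.141},
    {"slide": [0.0207,0.4536,0],"jaw": 66,"roll": -0.141}
  ]
}}

```text
time_s: 41.82
tool_pos: [572.0, 266.3, 197.8]
tcp_rot: [-0.021, 1.0, -0.0, -0.001]
wrist_force: [0.5, -1.3, -1.0]
finger_gap: 62.5
finger_force: 27.8
```

{"method": "jog_arm", "body": {
  "plan": [
    {"slide": [0,0,0.02],"jaw": 66,"roll": 0},
    {"slide": [0,0,0.04],"jaw": 66,"roll": 0},
    {"slide": [0,0,0.055],"jaw": 66,"roll": 0},
    {"slide": [0,0,0.06],"jaw": 66,"roll": 0},
    {"slide": [0,0,0.06],"jaw": 66,"roll": 0},
    {"slide": [0,0,0.06],"jaw": 66,"roll": 0}
  ]
}}

```text
time_s: 42.58
tool_pos: [573.2, 265.0, 139.7]
tcp_rot: [-0.02, 1.0, 0.0, 0.001]
wrist_force: [0.2, 0.2, -0.7]
finger_gap: 62.5
finger_force: 27.8
```

```bash
python3 - <<'E'
from h import *
c=snap('wrist','w14.png')
go(572.8,265,118,92.3);z=env.get_obs()['tool_pos'][2]
lab=cv2.cvtColor(c['img'],cv2.COLOR_RGB2GRAY).astype(int)
H=(572.8,265);a=np.radians(2.3);ex=np.array([np.cos(a),np.sin(a)]);ey=np.array([-ex[1],ex[0]])
P=[(*(H+ex*u+ey*v),105) for u,v in((-32,-95),(-32,95),(-32,0),(-32,-60),(-32,60),(0,-95),(0,95))]
print('pred',wproj(c,P).round(1).tolist())
for v in(-60,60):
    j=int(wproj(c,[(*(H+ex*-32+ey*v),105)])[0][0]);d=np.abs(lab[4:,j]-lab[:-4,j]);print(j,[(i+2,int(d[i])) for i in range(100,420) if d[i]>12 and d[i]==d[i-3:i+4].max()])
E
```

```text
t 42.62 pos [573.2 265.  139.8] yaw 92.3 tilt [0.001 0.001] q7 1.28 gap 62.4 F [ 0.2  1.5 -1.2]
 slide [0.0005, -0.0, 0.0218] roll -0.0 dist 22
pred [[133.1, 222.7], [519.7, 222.7], [326.6, 221.6], [197.5, 222.1], [455.5, 222.1], [143.2, 282.1], [509.6, 281.9]]
197 [(106, 69), (150, 106), (158, 120), (163, 119), (215, 136), (224, 81), (337, 128), (346, 18), (405, 107)]
455 [(105, 82), (150, 124), (158, 138), (163, 127), (216, 108), (224, 94), (337, 125), (348, 27), (352, 25), (410, 89), (416, 18)]
```

View pics/w14.png

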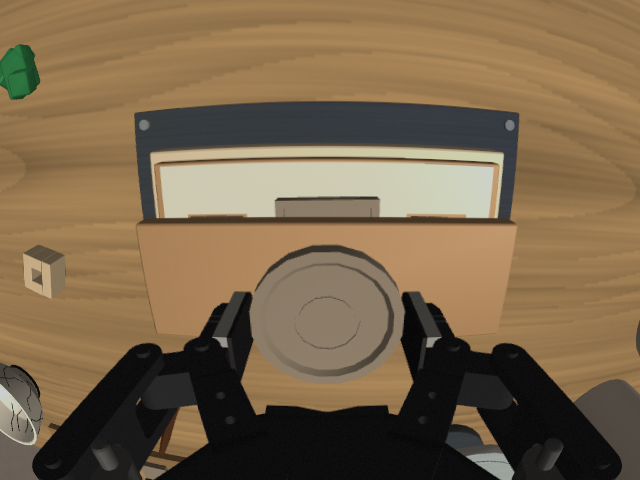

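The shelf rests level across the props, far edge rows 224 at both ends, with the square coaster under it. The round coaster is held above. I'll compute the shelf's and the coaster's exact centres.

```bash
python3 - <<'E'
from h import *
c=snap('wrist');z=env.get_obs()['tool_pos'][2]
W=wback(c,[(197,224),(197,337),(455,224),(455,337)],105);print(W.round(1).tolist(),W.mean(0))
W=wback(c,[(136.5,223),(517,223)],105);print(W.round(1).tolist())
m=(np.hypot(*(cv2.cvtColor(c['img'],cv2.COLOR_RGB2LAB).astype(int)[:,:,1:]-128).transpose(2,0,1))<14).astype(np.uint8)
n,l=cv2.connectedComponents(m);k=l[320,327];m=(l==k).astype(np.uint8);m[:,:252]=0;m[:,403:]=0
ct=max(cv2.findContours(m,0,cv2.CHAIN_APPROX_NONE)[0],key=cv2.contourArea)[:,0];print(ct.min(0),ct.max(0))
print('coaster',wback(c,[(327,246),(327,383),(250,315),(404,315)],z-2.5).round(1).tolist())
go(573,265,118,92.3)
E
```

```text
[[544.1, 203.5, 105.0], [607.3, 197.1, 105.0], [539.3, 323.6, 105.0], [601.8, 335.0, 105.0]] [573.12360254 264.81802478 105.        ]
[[544.7, 170.8, 105.0], [537.2, 357.1, 105.0]]
[252   0] [402 102]
coaster [[540.7, 263.9, 137.2], [605.3, 266.5, 137.2], [571.4, 234.3, 137.2], [569.0, 295.9, 137.2]]
t 42.67 pos [573.2 265.1 139.7] yaw 92.3 tilt [0.001 0.001] q7 1.28 gap 62.6 F [-0.2  0.6 -0.6]
 slide [0.0002, -0.0001, 0.0217] roll 0.0 dist 22
```

{"method": "jog_arm", "body": {
  "plan": [
    {"slide": [0,-0.0004,0.007],"jaw": 66,"roll": 0},
    {"slide": [0,-0.0004,0.013],"jaw": 66,"roll": 0},
    {"slide": [0,-0.0004,0.018],"jaw": 66,"roll": 0},
    {"slide": [0,-0.0004,0.02],"jaw": 66,"roll": 0},
    {"slide": [0,-0.0004,0.021],"jaw": 66,"roll": 0},
    {"slide": [0,-0.0004,0.021],"jaw": 66,"roll": 0},
    {"slide": [0,-0.0004,0.0215],"jaw": 66,"roll": 0},
    {"slide": [0,-0.0004,0.0215],"jaw": 66,"roll": 0}
  ]
}}

```text
time_s: 43.68
tool_pos: [573.0, 264.6, 117.9]
tcp_rot: [-0.02, 1.0, 0.0, 0.0]
wrist_force: [-2.0, 0.1, 5.3]
finger_gap: 62.7
finger_force: 28.2
```

Light contact. Release and retreat.

{"method": "jog_arm", "body": {
  "plan": [
    {"slide": [0,0,0],"jaw": 74,"roll": 0},
    {"slide": [0,0,0],"jaw": 80,"roll": 0},
    {"slide": [0,0,0],"jaw": 84,"roll": 0},
    {"slide": [0,0,0],"jaw": 84,"roll": 0},
    {"slide": [0,0,-0.01],"jaw": 84,"roll": 0},
    {"slide": [0,0,-0.04],"jaw": 84,"roll": 0},
    {"slide": [0,0,-0.09],"jaw": 84,"roll": 0},
    {"slide": [0,0,-0.13],"jaw": 84,"roll": 0},
    {"slide": [0,0,-0.13],"jaw": 84,"roll": 0},
    {"slide": [0,0,-0.13],"jaw": 84,"roll": 0}
  ]
}}

```text
time_s: 44.92
tool_pos: [572.6, 264.5, 247.3]
tcp_rot: [-0.02, 1.0, 0.0, -0.0]
wrist_force: [-0.8, -0.1, -0.4]
finger_gap: 71.9
finger_force: 0.0
```

```bash
python3 - <<'E'
from h import *
st()
for n in('wrist','top','scene'):
    c=snap(n,'f_'+n+'.png')
    for t in('round_coaster','narrow_shelf','square_coaster','prop_a','hearth','prop_short'):
        print(n,t,[(np.round(d['location']).tolist(),round(d['p'],2)) for d in optics.mark_of(c,t)[:2]])
    if n=='wrist':
        q=wproj(c,[(573,265,115)])[0]
        m=(np.hypot(*(cv2.cvtColor(c['img'],cv2.COLOR_RGB2LAB).astype(int)[:,:,1:]-128).transpose(2,0,1))<14).astype(np.uint8)
        k,l=cv2.connectedComponents(m);m=(l==l[int(q[1]),int(q[0])]).astype(np.uint8)
        ct=max(cv2.findContours(m,0,cv2.CHAIN_APPROX_NONE)[0],key=cv2.contourArea)[:,0]
        print(cv2.minEnclosingCircle(wback(c,ct,115)[:,:2].astype(np.float32)))
E
```

```text
t 44.92 pos [572.6 264.5 247.3] yaw 92.3 tilt [-0.  0.] q7 1.26 gap 71.9 F [-0.8 -0.1 -0.4]
 slide [0.0, 0.0, 0.0] roll -1.531 dist 0
wrist round_coaster [([575.0, 267.0, 101.0], 0.88)]
wrist narrow_shelf []
wrist square_coaster []
wrist prop_a []
wrist hearth []
wrist prop_short [([625.0, 2.0, -2.0], 0.75)]
((666.709716796875, 262.1971130371094), 435.4020690917969)
top round_coaster [([575.0, 267.0, 104.0], 0.77)]
top narrow_shelf [([571.0, 270.0, 92.0], 0.61)]
top square_coaster [([672.0, -308.0, 1.0], 0.88), ([642.0, -469.0, 3.0], 0.85)]
top prop_a [([576.0, 192.0, 45.0], 0.36), ([579.0, 268.0, 104.0], 0.2)]
top hearth [([572.0, 265.0, -5.0], 0.64)]
top prop_short [([625.0, -1.0, 3.0], 0.58)]
scene round_coaster [([574.0, 262.0, 106.0], 0.86), ([575.0, 262.0, 42.0], 0.19)]
scene narrow_shelf [([576.0, 266.0, 88.0], 0.9)]
scene square_coaster [([670.0, -310.0, 5.0], 0.93), ([644.0, -468.0, 3.0], 0.89)]
scene prop_a [([575.0, 196.0, 43.0], 0.76), ([574.0, 335.0, 42.0], 0.76)]
scene hearth [([569.0, 264.0, -3.0], 0.78)]
scene prop_short [([624.0, 4.0, -2.0], 0.82)]
```

The networks place the props, shelf and round coaster where they should be, and the arm is clear. I'll hand it in.

```bash
python3 -c "
from bench import ticket
print(ticket.finish_job())"
```

```text
the job is handed in; nothing more can be done
None
```

The hearth is loaded as asked and in order, and the job was handed in at about 45 s on the robot's clock; hand-in returned no verdict, and my final check used the cameras' networks, which placed everything but the square coaster (hidden under the shelf, last seen in place just before the round coaster went on).

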